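Pour the mints out of the fallen spout carton

ROBOT

A 6-joint arm with a two-finger parallel gripper is mounted at the origin on a cart in front of the work surface, level with it; the furniture and walls round the work are solid. World frame = base frame: x ahead of the robot, y to its left, z up, the work surface at z = 0. Lengths are in m, angles in rad, forces in N, time in s.
With the tool pointing down it reaches from about 0.25 to 0.85 m from the base axis. Payload 12.5 kg.
Tool frame: the origin (TCP) lies midway between the tips of the shut fingers; the grasp point (between the pads) lies robot.hold_point_z behind it (robot.hold_point_z is the distance from the TCP to the grasp point, in m); z points along the fingers, y is the line along which they close (so a half turn about z gives the same grasp; the last joint's range is limited). The gripper opens to 93 mm and grips with 3 to 60 N. Pads are 15 mm wide; open, the fingers measure 128 mm over their backs; the gripper's body (75 mm by 188 mm) begins 65 mm behind the grasp point.
Start: joints at [-1.215, 0.351, 1.652, -0, 1.139, -0.085], TCP at [0.235, -0.497, 0.194] pointing down, gripper open.
Joint ranges: [-2.75, 2.75], [-0.79, 2.1], [0.01, 2.65], [-1.57, 4.71], [0.07, 3.14], [-2.87, 2.87]. Speed limits (rad/s): [2.22, 2.22, 2.79, 3.14, 3.14, 3.14].

INTERFACE

Orientations are given as [roll, pitch, yaw] about the fixed x, y, z axes, in that order (R = Rz(yaw) Ry(pitch) Rx(roll)).
In Python, from cell import monitor, grab_frame, camera_model, robot, trace gives the robot as it stands.
- The arm moves only by the tool move_arm, never from a script. Its argument "plan" is one flat list of numbers, 6 for each row, row after row: the shift along the tool's x, y, z in mm, then the turn, a rotation vector about the tool's x, y, z in rad. A call has 1 to 20 rows; each row is the pose to reach, as a shift and turn from the pose commanded when the call began, along the tool's axes at that moment; what a row does not reach only later rows make up. A row lasts 1/10 s, in which the tool goes at most 50 mm and 8.59 degrees, less where a joint would pass 70% of its speed; a pose out of reach is approached as far as the arm can. A call with a gripper value outside its range is refused whole. "hand" is the finger opening in mm, from 0 to 93, set as the call begins (left out, the last holds). The fingers move at their own pace and stop on an object; "grip_force" is the grip in N (left out, the last holds). Time passes only in rows, so rows that repeat a pose let the fingers close. It gives the time, the measured TCP pose, the force, the opening and the grip force at its end, in the units of the state.
- monitor.state(): the state, without advancing time (a new reading comes with each control period).
- grab_frame(name): name is "side" or "top"; returns the picture (400x640x3 uint8, red, green, blue); there is no depth.
- camera_model(name): a dict with "fov_y" (degrees; the focal length in pixels is half the picture's height over the tangent of half this angle, whatever the lens; pixels are square), "cx", "cy" (the principal point, pixels), "extrinsics" (4x4, takes a point from world to camera coordinates). Camera axes: x right, y down, z forward; pixel columns grow to the right and rows downward; lengths in m; the calibration is good to about 2 mm. A picture is of the moment at which its call begins. camera_model takes no time and is no camera call.
- robot.close_job(): hands the job in; it is judged then, once.
Trained networks look in the newest picture that a camera, given by its name, has taken for a name from the list of things; names that differ only in an ending like _2 or _b are one class to them, and where a whole thing is asked for, a point or a joint stands for the part that bears it (a point fixed in the world has none). Each returns a list of dicts, best first, with "conf" (0 to 1); they miss things now and then, are a little off and sometimes report something else, mostly with a low value. They report only what shows in the picture. A call takes as long as a camera call.
- trace(camera, label): "region" (400x640 bool, what is visible of it) and "point" ([column, row] in pixels, amid what is visible of it).
The state is a dict: "t": time; "joints": joint angles; "joint_vel": joint speeds; "effort": joint torques, N m; "position": TCP position; "eef_rot": TCP orientation; "wrist_force": force on the tool from outside, world axes, zero at the start; "moment": the same for the moment, N m; "opening": finger opening in m; "gripper_force": force on a finger pad.
Only numpy, scipy, OpenCV 4.12 (cv2) and the standard library are available. Lean on these libraries where they do the work, as an engineer would, in place of code of your own. Each camera call takes 0.05 s, during which the arm holds its last target. There are 200 camera calls.

TASK

The carton of mints has fallen over on its back. Stand it upright on the desk, then pull its folded spout fully out, then tilt the carton to pour all four mints into the bowl, and leave the carton standing upright on the desk with its spout out. Leave the bowl standing where it is and do not disturb the other things on the desk.

Things in the scene. Friction and masses are not known exactly. Their poses are not given: they have to be found in the camera images.
- carton: Brown cardboard carton, 150 mm bottom to top, 84 mm back to spout face, 50 mm thick, closed but for the spout, 0.17-0.25 kg, four mints inside. Origin: centre of its back face (150 x 50). x axis: bottom (-75 mm) to top (+75); z: back (0) to spout face (84); y: across the broad sides (+-25). Starts lying on its back, z up, top roughly to the robot's left. Upright: x up, origin 75 mm above desk.
- spout (a joint): White plastic spout: a flap with side cheeks high in the carton's spout face, hinged at its lower edge, parallel to the carton's y. 0 rad = folded flush, closed; 0.95 = fully out at its stop, its top leaning outward. It stays where it is left (about 0.4 N at the lug moves it). The opening behind it is 39 mm wide, from carton x = 17 to 67 mm.
- lug (a point): Centre of the spout's pull lug, a white bar at the top of the flap, 38 mm wide along the carton's y (as wide as the flap), 14 mm along the flap, standing 27 mm out. Closed, it lies 40 mm above the hinge and 13.5 mm outside the spout face; pinch it across its 38 mm width. Axes turn with the spout: x along the flap from the hinge, z outward from the flap.
- spout_hinge (a point): Middle of the spout's hinge line, at x = 17 mm, y = 0, z = 82 mm of the carton.
- spout_tip (a point): Middle of the spout flap's free edge, 48 mm from the hinge; with the spout out and the carton tipped about 105 degrees toward the spout side, the mints leave over this edge.
- bowl: Open white ceramic bowl, 124 mm across the rim, 50 mm high, to the right of the carton. Origin at the centre of its underside, z up.
- mint1_center (a point): Centre of a white mint, a smooth hard ball of 16 mm diameter (10 g) that rolls and slides easily, inside the carton at the start.
- mint2_center (a point): Centre of the second mint, same size.
- mint3_center (a point): Centre of the third mint, same size.
- mint4_center (a point): Centre of the fourth mint, same size.
- saucer_cup: Bystander: small white cup with an ear, 60 x 85 mm, 56 mm high, behind the gap between carton and bowl. Origin under its centre.
- tape: Bystander: flat roll of tape, 104 mm across, 25 mm high, to the right of the bowl. Origin under its centre.
- pen: Bystander: marker pen lying near the front edge of the desk, 135 mm long, 16 mm thick. Origin under its centre.

How it is judged:
On the way, in this order (a step that is already met when the one before it is completed fails the run):
1. the carton stands upright on the desk, its spout still folded in (angle between carton's own x axis and vertical below 0.12 rad and height (world z) of carton below 0.082 m and value of joint spout below 0.3 rad), for 0.2 s.
2. the spout is pulled fully out while the carton stands upright (value of joint spout above 0.72 rad and angle between carton's own x axis and vertical below 0.3 rad), for 0.2 s.
3. all four mints are in the bowl (horizontal distance between each of mint1_center, mint2_center, mint3_center, mint4_center and bowl below 0.06 m and z of mint1_center in the frame of bowl between 0 and 0.05 m and z of mint2_center in the frame of bowl between 0 and 0.05 m and z of mint3_center in the frame of bowl between 0 and 0.05 m and z of mint4_center in the frame of bowl between 0 and 0.05 m), for 0.2 s.
At the end, for the whole second after the job is handed in: The carton stands upright on the desk (within about 7 degrees, its origin below 82 mm), at rest, its spout at least 0.65 rad out; all four mints lie in the bowl (each less than 60 mm from its axis and below its rim); the bowl stands upright (all of step 3 and angle between carton's own x axis and vertical below 0.12 rad and height (world z) of carton below 0.082 m and linear speed of carton below 0.03 m/s and value of joint spout above 0.65 rad and angle between bowl's own z axis and vertical below 0.15 rad); the robot touches nothing.
It fails at once if the bowl is shifted by more than 40 mm (distance of bowl from where it was at the start of the episode above 0.04 m).
It fails at once if another thing on the desk is shifted by more than 40 mm or knocked over (distance of any of saucer_cup, tape, pen from where it was at the start of the episode above 0.04 m or angle between saucer_cup's own z axis and vertical above 0.5 rad).
It also fails if it takes over 72 s, if anything falls off the work surface, if the arm or the gripper's body presses on something with over 40 N, if the wrist force passes 120 N, or if a joint passes its speed limit or range.

## Working session

There is one attempt and no reset: what is moved stays moved. The work goes in short steps, Python scripts to look and compute and a tool call to move; the robot and the scene stay as the last step left them, time stands still between calls to the robot, and variables do not carry over. Pictures are saved under pics/ and viewed, at most 10 in all, crops included, and the job is handed in when it is done.

Besides the shell and the picture viewer there is one more tool, called after "Call:" by a JSON object that holds its "op" and its "data". move_arm: Moves the arm, as the interface text tells. Its arguments: {"type":"object","properties":{"plan":{"type":"array"},"hand":{"type":"number"},"grip_force":{"type":"number"}},"required":["plan"]}

```bash
ls; mkdir -p pics; python3 - <<'E'
from cell import *
import cv2,numpy as np
print(monitor.state()); print(robot.hold_point_z)
for n in("side","top"):
    print(n,camera_model(n)); cv2.imwrite(f"pics/{n}0.png",grab_frame(n)[:,:,::-1])
    for l in("carton","lug","bowl","saucer_cup","tape","pen"):
        print(n,l,[(round(d["conf"],2),d["point"],int(d["region"].sum())) for d in trace(n,l)][:2])
E
```

```text
pics
{'t': 0.0, 'joints': array([-1.21457830e+00,  3.51249213e-01,  1.65242503e+00, -1.12226821e-06,
        1.13909527e+00, -8.46070909e-02]), 'joint_vel': array([ 0.00034065,  0.00258014,  0.00089169,  0.00042933, -0.00061406,
       -0.0010389 ]), 'effort': array([ 1.13111306e-03, -4.97330439e+01, -2.85252035e+01,  6.99746492e-02,
        2.57800537e-02, -1.26553887e-04]), 'position': array([ 0.23456565, -0.49705906,  0.19349398]), 'eef_rot': array([-3.14041991e+00, -9.84373328e-05,  4.40825527e-01]), 'wrist_force': array([1.00104602, 0.35441949, 0.08233888]), 'moment': array([ 0.0271759 , -0.02787418,  0.03816453]), 'gripper_force': 0.0, 'opening': 0.09286703329592318}
0.0188
side {'fov_y': 52.90287672676191, 'cx': 319.7625673670921, 'cy': 199.36682857076883, 'extrinsics': array([[-0.98064129, -0.19493533,  0.01851684,  0.50166413],
       [-0.09070432,  0.36840984, -0.92522803,  0.1520656 ],
       [ 0.17353785, -0.90899637, -0.37895938,  0.98425573],
       [ 0.        ,  0.        ,  0.        ,  1.        ]])}
side carton []
side lug [(0.57, [298.4, 249.4], 297)]
side bowl [(
[... 153 characters left out ...]
.7, 193.2], 672)]
side pen [(0.71, [368.0, 232.8], 230)]
top {'fov_y': 55.67297427203814, 'cx': 317.3158451499514, 'cy': 197.7782314972344, 'extrinsics': array([[ 0.02810913, -0.99959993, -0.00314065, -0.1205683 ],
       [-0.99659749, -0.02778089, -0.07759935,  0.53079397],
       [ 0.07748106,  0.00531122, -0.99697968,  1.02934281],
       [ 0.        ,  0.        ,  0.        ,  1.        ]])}
top carton [(0.81, [208.5, 209.3], 1342), (0.41, [190.7, 203.4], 317)]
top lug [(0.55, [191.9, 203.1], 338)]
top bowl [(0.87, [368.5, 213.3], 1636)]
top saucer_cup [(0.71, [207.5, 210.4], 1295)]
top tape [(0.74, [415.7, 227.4], 656), (0.53, [189.9, 199.5], 316)]
top pen [(0.66, [299.9, 251.1], 253)]
```

```bash
python3 - <<'E'
import cv2,numpy as np
a=cv2.imread("pics/top0.png")[130:290,140:460];b=cv2.imread("pics/side0.png")[140:290,200:420]
cv2.imwrite("pics/c1.png",cv2.resize(a,(800,400),interpolation=cv2.INTER_CUBIC))
cv2.imwrite("pics/c2.png",cv2.resize(b,(800,545),interpolation=cv2.INTER_CUBIC))
E
```

```text
(no output)
```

View pics/c1.png

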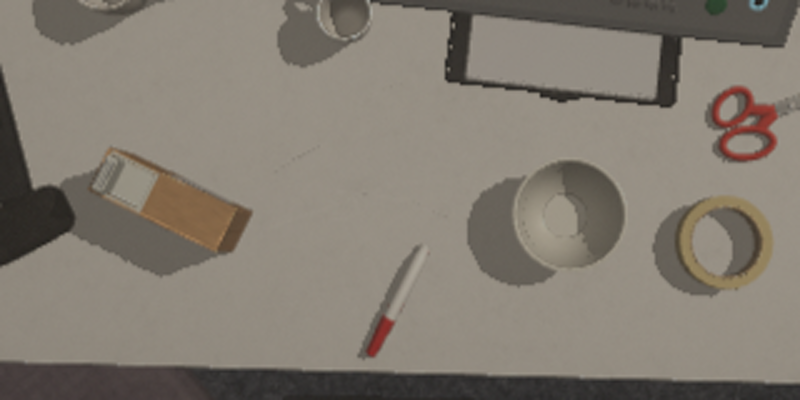

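View pics/c2.png

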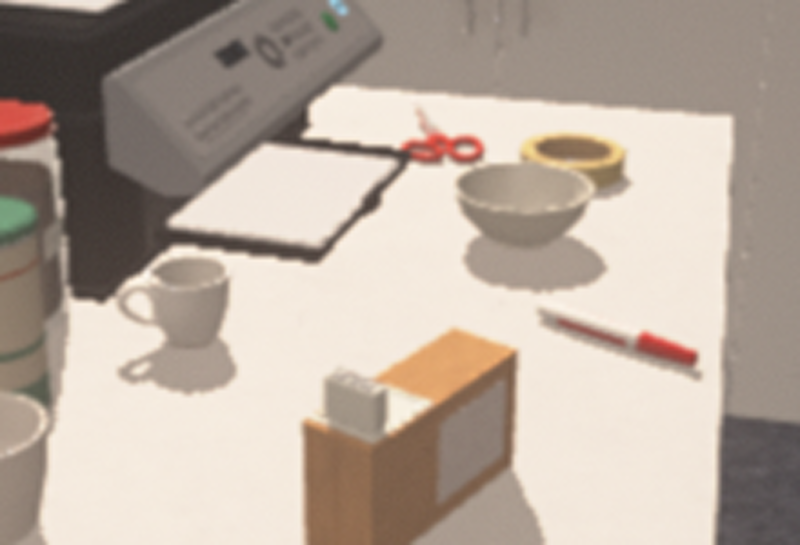

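```bash
cat > h.py <<'E'
import numpy as np,cv2
from cell import *
from scipy.spatial.transform import Rotation as Ro
def proj(cam,P):
    m=camera_model(cam);E=m["extrinsics"];f=200/np.tan(np.radians(m["fov_y"]/2))
    q=np.atleast_2d(P)@E[:3,:3].T+E[:3,3]
    return np.c_[f*q[:,0]/q[:,2]+m["cx"],f*q[:,1]/q[:,2]+m["cy"]]
def box(x0,x1,y0,y1,z0,z1): return np.array([[x,y,z] for x in(x0,x1) for y in(y0,y1) for z in(z0,z1)])
def fill(cam,polys,s=4):
    im=np.zeros((400*s,640*s),np.uint8)
    for P in polys:
        h=cv2.convexHull(((proj(cam,P)+.5)*s-.5).astype(np.float32)).round().astype(np.int32)
        cv2.fillConvexPoly(im,h,255)
    return cv2.resize(im,(640,400),interpolation=cv2.INTER_AREA)/255.
E
python3 - <<'E'
from h import *
from scipy.optimize import minimize
t=cv2.imread("pics/top0.png");s=cv2.imread("pics/side0.png")
cv2.imwrite("pics/full.png",np.vstack([cv2.resize(t,(480,300)),cv2.resize(s,(480,300))]))
def brown(im,seed):
    h=cv2.cvtColor(im,cv2.COLOR_BGR2HSV); 
    m=((h[...,0]>5)&(h[...,0]<22)&(h[...,1]>95)).astype(np.uint8)
    return m
mt=brown(t,0);mt[:,:170]=0;mt[:,250:]=0;mt[:180]=0;mt[240:]=0
ms=brown(s,0); print(mt.sum(),[np.percentile(v,[1,99]) for v in np.nonzero(mt)])
# edge band: target = brown filled hull (face incl. flap) in top view
h=cv2.convexHull(np.argwhere(mt)[:,::-1].astype(np.int32).copy())
T=np.zeros((400,640),np.uint8);cv2.fillConvexPoly(T,h,1)
def cost(p):
    R=Ro.from_euler('z',p[2]).as_matrix()
    B=box(-.075,.075,-.025,.025,0,.084)@R.T+[p[0],p[1],0]
    return np.abs(fill("top",[B])-T).sum()
# init
best=None
for yaw in np.arange(1.0,2.0,.15):
    r=minimize(cost,[.43,.2,yaw],method="Nelder-Mead",options=dict(initial_simplex=[[.43,.2,yaw],[.46,.2,yaw],[.43,.23,yaw],[.43,.2,yaw+.15]],xatol=2e-4,fatol=.3))
    if best is None or r.fun<best.fun:best=r
print("carton",best.x,best.fun,T.sum())
for cam in("top","side"):
  R=Ro.from_euler('z',best.x[2]).as_matrix()
  print(cam,"lug pred",proj(cam,R@[.057,0,.0975]+[best.x[0],best.x[1],0]))
from scipy.optimize import least_squares
def ray(cam,uv,z):
    return least_squares(lambda q:(proj(cam,[q[0],q[1],z])[0]-uv),[.4,0]).x
for l,z in(("bowl",.05),("tape",.025),("pen",.008),("saucer_cup",.03)):
    grab_frame("top")
    for d in trace("top",l)[:1]:
        c,rad=cv2.minEnclosingCircle(np.argwhere(d["region"])[:,::-1].astype(np.float32)); print(l,d["conf"],c,rad,ray("top",np.array(c),z))
print("t",monitor.state()["t"])
E
```

```text
771 [array([192., 229.]), array([191.7, 237. ])]
carton [0.49031318 0.18610442 1.15269504] 279.2196078431372 1061
top lug pred [[183.22579335 199.68568525]]
side lug pred [[296.97367987 249.88517676]]
bowl 0.97 (367.62371826171875, 215.23439025878906) 22.853858947753906 [ 0.48847143 -0.2420507 ]
pen 0.63 (299.0, 249.5) 24.15066909790039 [ 0.38957632 -0.05882963]
saucer_cup 0.71 (274.69403076171875, 132.8880615234375) 15.010100364685059 [0.71107122 0.01801242]
t 1.1
```

View pics/full.png

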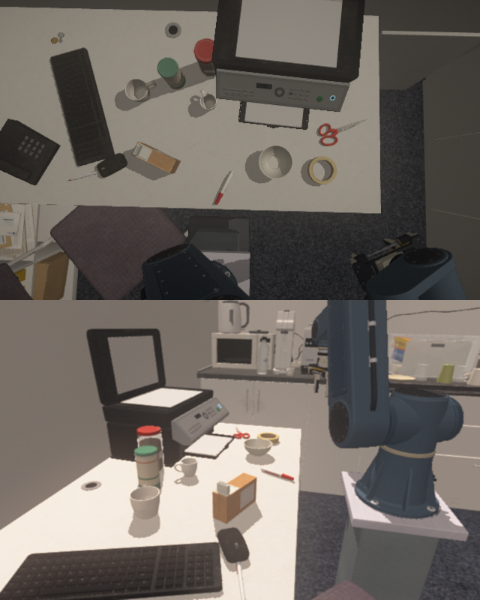

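```bash
python3 - <<'E'
from h import *
from scipy.optimize import minimize
grab_frame("top");d=trace("top","carton")[0];l=trace("top","lug")
T=d["region"].astype(float);print(d["conf"],T.sum(),[(q["conf"],q["point"],q["region"].sum()) for q in l])
G=[box(-.075,.075,-.025,.025,0,.084),box(.05,.064,-.019,.019,.084,.111)]
def mk(p,cam="top"):
    R=Ro.from_euler('z',p[2]).as_matrix()
    return fill(cam,[g@R.T+[p[0],p[1],0] for g in G])
cost=lambda p:np.abs(mk(p)-T).sum()
best=min((minimize(cost,[.43,.2,y],method="Nelder-Mead",options=dict(initial_simplex=[[.43,.2,y],[.46,.2,y],[.43,.23,y],[.43,.2,y+.15]],xatol=2e-4,fatol=.3)) for y in np.arange(.9,1.9,.2)),key=lambda r:r.fun)
p=best.x;print(p,best.fun)
R=Ro.from_euler('z',p[2]).as_matrix()
for cam in("top","side"):
  im=cv2.imread(f"pics/{cam}0.png");im=cv2.resize(im,None,fx=4,fy=4,interpolation=cv2.INTER_CUBIC)
  for g in G:
    q=((proj(cam,g@R.T+[p[0],p[1],0])+.5)*4-.5).round().astype(int)
    for i in range(8):
      for b in(1,2,4):
        if not i&b: cv2.line(im,tuple(map(int,q[i])),tuple(map(int,q[i|b])),(255,255,0),1)
  o={"top":(165,180),"side":(260,210)}[cam]
  cv2.imwrite(f"pics/o_{cam}.png",im[o[1]*4:o[1]*4+280,o[0]*4:o[0]*4+400])
cv2.imwrite("pics/ov.png",np.hstack([cv2.imread("pics/o_top.png"),cv2.imread("pics/o_side.png")]))
E
```

```text
0.56 1367.0 [(0.81, [188.6, 200.4], np.int64(315))]
[0.49168122 0.18655403 1.1487113 ] 46.1843137254902
```

View pics/ov.png

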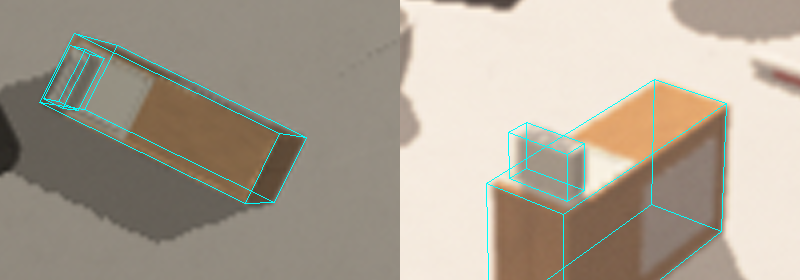

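Call:
{"op": "move_arm", "data": {"plan": [0,0,-80,0,0,0,0,0,-160,0,0,0,0,0,-160,0,0,0,60,0,-160,0,0,-0.1,60,-60,-160,0.15,-0.1,-0.2,120,-100,-160,0.15,-0.25,-0.2,200,-150,-160,0,-0.3,-0.3,200,-150,-160,0,-0.3,-0.3,200,-150,-160,0,-0.3,-0.3]}}

```text
t: 2.15
position: [0.3528, -0.2728, 0.3544]
eef_rot: [-3.097, 0.295, 0.754]
wrist_force: [0.3, 0.2, -0.5]
opening: 0.0928
gripper_force: 0.0
```

```bash
python3 - <<'E'
from h import *
print(monitor.state())
E
```

```text
{'t': 2.15, 'joints': array([-0.57816202,  0.10338643,  1.60469325, -0.27564643,  1.55102113,
        0.2669266 ]), 'joint_vel': array([ 0.47757233,  0.04380943, -0.05308298,  0.07009799,  0.16352076,
        0.46996618]), 'effort': array([ -0.89905981, -40.19926071, -30.13617396,  -0.99518459,
        -0.05875163,  -0.2848423 ]), 'position': array([ 0.35276517, -0.27284941,  0.35439067]), 'eef_rot': array([-3.09695919,  0.29545911,  0.75414965]), 'wrist_force': array([ 0.27628442,  0.22950387, -0.47856208]), 'moment': array([ 0.04923897, -0.10341751,  0.06286206]), 'gripper_force': 0.0, 'opening': 0.09282399583387554}
```

```bash
cat >> h.py <<'E'
def fkR(q): return (Ro.from_euler('z',q[0])*Ro.from_euler('y',q[1]+q[2])*Ro.from_euler('z',q[3])*Ro.from_euler('y',q[4])*Ro.from_euler('z',q[5]+np.pi/2))
def Rs(s): return Ro.from_euler('xyz',s["eef_rot"])
def toolR(th,yaw,flip=1):
    # th: tool dir angle in plane of u ("right", =-(cos yaw,sin yaw)) and up; tool y along carton -y*flip
    u=-np.array([np.cos(yaw),np.sin(yaw),0]);k=np.array([0,0,1.])
    z=np.cos(th)*u+np.sin(th)*k; y=-flip*np.array([-np.sin(yaw),np.cos(yaw),0]); 
    return Ro.from_matrix(np.c_[np.cross(y,z),y,z])
def rel(p,R,s=None,p0=None,R0=None):
    if s is not None:p0,R0=s["position"],Rs(s)
    return np.r_[np.round(R0.inv().apply(np.array(p)-p0)*1000,1),np.round((R0.inv()*R).as_rotvec(),3)]
E
python3 - <<'E'
from h import *
s=monitor.state();print((fkR(s["joints"]).inv()*Rs(s)).magnitude())
r=np.radians
for th in(-60,-90):print(rel([.5,.2,.3],toolR(r(th),1.149),s))
np.save("samp.npy",np.array([[-1.21457830e+00,3.51249213e-01,1.65242503e+00,0,1.13909527e+00,-8.46070909e-02,0.23456565,-0.49705906,0.19349398],np.r_[s["joints"],s["position"]]]))
E
```

```text
6.554431763970207e-16
[ 4.282e+02 -2.469e+02 -6.250e+01 -2.020e-01 -2.330e-01 -3.580e-01]
[ 4.282e+02 -2.469e+02 -6.250e+01 -1.020e-01  2.830e-01 -3.980e-01]
```

Call:
{"op": "move_arm", "data": {"plan": [200,-120,-30,0,0,-0.15,428,-247,-62,-0.2,-0.23,-0.36,428,-247,-62,-0.2,-0.23,-0.36,428,-247,-62,-0.2,-0.23,-0.36,428,-247,-62,-0.2,-0.23,-0.36,428,-247,-62,-0.2,-0.23,-0.36,428,-247,-62,-0.2,-0.23,-0.36,428,-247,-62,-0.2,-0.23,-0.36,428,-247,-62,-0.2,-0.23,-0.36,428,-247,-62,-0.2,-0.23,-0.36,428,-247,-62,-0.2,-0.23,-0.36,428,-247,-62,-0.2,-0.23,-0.36,428,-247,-62,-0.2,-0.23,-0.36]}}

```text
t: 3.45
position: [0.5004, 0.1948, 0.2998]
eef_rot: [-3.138, 0.52, 1.147]
wrist_force: [0.5, -0.3, 0.0]
opening: 0.0933
gripper_force: 0.0
```

```bash
cat >> h.py <<'E'
LIM=np.array([[-2.75,2.75],[-.79,2.1],[.01,2.65],[-1.57,4.71],[.07,3.14],[-2.87,2.87]])
def fk(q,g):
    a1,L1,L2,a3,h,dt=g
    s2,c2,s3,c3=np.sin(q[1]),np.cos(q[1]),np.sin(q[1]+q[2]),np.cos(q[1]+q[2])
    w=[a1+L1*s2+L2*s3-a3*c3,0,h+L1*c2+L2*c3+a3*s3]
    R=fkR(q);return Ro.from_euler('z',q[0]).apply(w)+dt*R.as_matrix()[:,2],R
def ik(p,R,q0,g):
    from scipy.optimize import least_squares
    def f(q):
        a,b=fk(q,g);return np.r_[(a-p)*5,(b.inv()*R).as_rotvec()]
    r=least_squares(f,np.clip(q0,LIM[:,0]+1e-3,LIM[:,1]-1e-3),bounds=LIM.T);return r.x,np.abs(r.fun).max()
E
python3 - <<'E'
from h import *
from scipy.optimize import least_squares
s=monitor.state();print(s["t"],s["joints"],s["position"],s["joint_vel"])
D=np.vstack([np.load("samp.npy"),np.r_[s["joints"],s["position"]]]);np.save("samp.npy",D)
for a1 in(0,None):
  f=lambda g:np.concatenate([fk(d[:6],g)[0]-d[6:] for d in D])
  r=least_squares(f,[0.05,.6,.4,0,.3,.25]);print(r.x,np.abs(r.fun).max(),np.linalg.svd(r.jac)[1]);break
np.save("g.npy",r.x)
E
```

```text
3.45 [ 0.4603174   0.49223655  1.27659837 -0.32477189  1.78007511  0.88345165] [0.5004392  0.19477256 0.29981911] [-0.0147541  -0.01646352  0.00867952 -0.00191753 -0.00026963  0.00118354]
[-0.02610449  0.34028464  0.43555923  0.14639384  0.06743706  0.14374265] 0.04359897005284799 [3.41994453 2.45033705 0.46773848 0.20171314 0.15540647 0.12731511]
```

```bash
python3 - <<'E'
from h import *
from scipy.optimize import least_squares
D=np.load("samp.npy")
for d in D:
    R=fkR(d[:6]).as_matrix(); 
    print("lateral TCP",Ro.from_euler('z',-d[0]).apply(d[6:]),"tool z in base plane",Ro.from_euler('z',-d[0]).apply(R[:,2]),Ro.from_euler('z',-d[0]).apply(R[:,0]))
E
```

```text
lateral TCP [0.54765549 0.04649969 0.19349398] tool z in base plane [-1.17685914e-03 -3.77397358e-17 -9.99999308e-01] [-8.45061272e-02  9.96422955e-01  9.94518769e-05]
lateral TCP [ 0.44453799 -0.0357217   0.35439067] tool z in base plane [-0.11207267 -0.27211581 -0.95571581] [ 0.22599424  0.92959203 -0.29117909]
lateral TCP [ 0.53487355 -0.04781236  0.29981911] tool z in base plane [-0.38608679 -0.31213033 -0.86805049] [ 0.67151564  0.55007828 -0.49646817]
```

```bash
sed -i 's/a1,L1,L2,a3,h,dt=g/a1,L1,L2,a3,h,dt,b=g/; s/-a3\*c3,0,h/-a3*c3,b,h/' h.py; python3 - <<'E'
from h import *
from scipy.optimize import least_squares
D=np.load("samp.npy")
f=lambda g:np.concatenate([fk(d[:6],g)[0]-d[6:] for d in D])
r=least_squares(f,[0.0,.6,.5,0,.2,.302,.0465],x_scale=.1);print(r.x,np.abs(r.fun).max(),np.linalg.svd(r.jac)[1])
g=r.x;np.save("g.npy",g)
q=D[-1,:6];rr=np.radians
c=np.array([.491,.1865,0]);yaw=1.149;u=-np.array([np.cos(yaw),np.sin(yaw),0]);k=np.array([0,0,1.])
def go(name,grasp,th,q,yw=yaw,flip=1):
    R=toolR(rr(th),yw,flip);z=R.as_matrix()[:,2]
    x,e=ik(grasp+.0188*z,R,q,g);print(name,th,np.round(x,2),round(e,4));return x
# lying: x_c=-u
for thl in(-35,-45,-60):
  print("lying",thl);qq=go("grasp",c-.058*u+.042*k,thl,q)
  up0=c  # upright, centre of base placed where: origin at c+0.0? z_c=u
  for d in(0,30,60,90):
    o=c+np.array([0,0,.075+.03]); # carton centre-ish
    t=rr(d);xc=-u*np.cos(t)+k*np.sin(t);zc=k*np.cos(t)+u*np.sin(t)
    qq=go("rot",c+k*.15+.058*xc+0.0*zc,thl-d,qq)
E
```

```text
[-1.75373204e-07  4.87299044e-01  4.37799993e-01 -4.06987985e-02
  2.58698768e-01  3.02155965e-01  4.64996964e-02] 1.819041772765928e-08 [3.42133464 2.45039616 1.75495788 0.37243697 0.19602097 0.15540235
 0.09416669]
lying -35
grasp -35 [ 0.58  1.07  1.13 -0.47  1.79  1.1 ] 0.0
rot -35 [ 0.58  0.92  1.13 -0.49  1.92  1.03] 0.0
rot -65 [ 0.48  0.6   1.41 -0.27  1.48  0.97] 0.0
rot -95 [0.28 0.33 1.72 0.08 1.04 0.66] 0.0
rot -125 [-0.02  0.2   2.01  0.79  0.83 -0.12] 0.0
lying -45
grasp -45 [ 0.55  0.97  1.24 -0.41  1.62  1.1 ] 0.0
rot -45 [ 0.55  0.83  1.22 -0.42  1.77  1.04] 0.0
rot -75 [ 0.43  0.52  1.51 -0.18  1.32  0.91] 0.0
rot -105 [0.21 0.28 1.82 0.27 0.91 0.48] 0.0
rot -135 [-0.1   0.23  2.08  1.06  0.88 -0.42] 0.0
lying -60
grasp -60 [ 0.5   0.83  1.4  -0.31  1.35  1.06] 0.0
rot -60 [ 0.5   0.69  1.36 -0.31  1.52  1.01] 0.0
rot -90 [ 0.34  0.41  1.66 -0.    1.08  0.77] 0.0
rot -120 [0.08 0.24 1.95 0.66 0.8  0.07] 0.0
rot -150 [-0.21  0.32  2.16  1.38  1.04 -0.81] 0.0
```

```bash
cat > plan.py <<'E'
from h import *
g=np.load("g.npy");rr=np.radians;k=np.array([0,0,1.])
def U(yaw): return -np.array([np.cos(yaw),np.sin(yaw),0])
def cart(o,yaw,t,x,z):  # carton at origin o, tilt t: 0=lying on back, 90 upright, 195 pour
    u=U(yaw);t=rr(t);return np.array(o)+x*(-u*np.cos(t)+k*np.sin(t))+z*(k*np.cos(t)+u*np.sin(t))
def tcp(gp,th,yaw,flip=1):
    R=toolR(rr(th),yaw,flip);return gp+.0188*R.as_matrix()[:,2],R
def sol(gp,th,yaw,q,flip=1):
    return ik(*tcp(gp,th,yaw,flip),q,g)
E
python3 - <<'E'
from plan import *
q0=monitor.state()["joints"];c=np.array([.491,.1865,0])
for yaw in(1.149,1.4):
  o=c-.042*U(yaw)+.075*k
  print("yaw",yaw)
  q=q0
  for th,a in((-65,0),(-90,.45),(-119,.95)):
    lug=cart(o,yaw,90,.017+.04*np.cos(a)-.0155*np.sin(a),.082+.04*np.sin(a)+.0155*np.cos(a))
    q,e=sol(lug,th,yaw,q);print("spout",th,q.round(2),round(e,4))
  for flip in(1,-1):
   for th0 in(-5,-20,-35):
    q=q0.copy()
    if flip<0:q[5]-=np.pi
    for d,cx,cz in((0,0,.03),):
      q,e=sol(cart(o,yaw,90,cx,cz),th0,yaw,q,flip);out=[(q.round(2),round(e,4))]
      for yp in(yaw,1.57,):
       for d in(0,55,105):
        # origin so tip over the bowl
        tip=np.array([.4885,-.242,.068])
        oo=tip-cart([0,0,0],yp,90+d,.045,.121)+(k*.06 if d<100 else 0)
        q,e=sol(cart(oo,yp,90+d,cx,cz),th0-d,yp,q,flip);out.append((d,q.round(2),round(e,4)))
    print(flip,th0,*out,sep="\n   ")
E
```

```text
yaw 1.149
spout -65 [ 0.36  0.52  1.69 -0.32  1.27  0.93] 0.0
spout -90 [ 0.16  0.35  1.92 -0.    0.87  0.58] 0.0
spout -119 [-0.15  0.33  2.14  0.82  0.7  -0.37] 0.0
1
   -5
   (array([ 0.58,  1.23,  1.06, -0.71,  2.18,  1.06]), np.float64(0.0))
   (0, array([ 0.08,  1.08,  1.45, -1.1 ,  1.78,  1.03]), np.float64(0.0))
   (55, array([-0.13,  0.49,  1.63, -0.53,  1.23,  0.53]), np.float64(0.0))
   (105, array([-0.68,  0.43,  1.7 ,  0.37,  1.13, -0.44]), np.float64(0.0))
   (0, array([ 0.17,  0.97,  1.85, -1.38,  1.54,  1.25]), np.float64(0.0))
   (55, array([-0.12,  0.34,  1.88, -0.65,  0.97,  0.27]), np.float64(0.0))
   (105, array([-0.66,  0.48,  1.62,  0.29,  1.27, -0.78]), np.float64(0.0))
1
   -20
   (array([ 0.57,  1.1 ,  1.16, -0.6 ,  1.97,  1.09]), np.float64(0.0))
   (0, array([ 0.06,  0.94,  1.52, -0.98,  1.58,  0.98]), np.float64(0.0))
   (55, array([-0.25,  0.42,  1.66, -0.29,  1.11,  0.31]), np.float64(0.0))
   (105, array([-0.8 ,  0.5 ,  1.69,  0.6 ,  1.26, -0.65]), np.float64(0.0))
   (0, array([ 0.14,  0.81,  1.9 , -1.3 ,  1.31,  1.13]), np.float64(0.0))
   (55, array
[... 5038 characters left out ...]
 array([-0.16,  0.31,  1.9 , -0.53,  0.9 , -2.87]), np.float64(0.1524))
   (105, array([-0.37,  0.37,  1.76, -0.09,  1.01, -2.87]), np.float64(0.6698))
-1
   -35
   (array([ 0.61,  0.9 ,  1.4 , -0.62,  1.62, -2.13]), np.float64(0.0))
   (0, array([ 0.05,  0.72,  1.79, -1.02,  1.21, -2.23]), np.float64(0.0))
   (55, array([-0.23,  0.34,  1.81, -0.28,  0.96, -2.87]), np.float64(0.2246))
   (105, array([-0.54,  0.47,  1.57,  0.27,  1.3 , -2.87]), np.float64(0.753))
   (0, array([ 0.07,  0.67,  1.93, -1.17,  1.09, -2.19]), np.float64(0.0))
   (55, array([-0.19,  0.3 ,  1.9 , -0.4 ,  0.88, -2.87]), np.float64(0.3102))
   (105, array([-0.51,  0.5 ,  1.52,  0.22,  1.38, -2.87]), np.float64(0.8796))
```

```bash
python3 - <<'E'
from plan import *
s=monitor.state();c=[.491,.1865,0];Y=1.149
gp=cart(c,Y,0,.058,.042)
p,R=tcp(gp,-45,Y);z=R.as_matrix()[:,2]
print(rel(p-.13*z,R,s),rel(p,R,s)); print(rel(p,R,p0=p-.13*z,R0=R))
E
```

```text
[ 1.976e+02 -5.200e+00  9.340e+01 -5.000e-03 -2.660e-01 -1.000e-03] [ 1.635e+02 -4.600e+00  2.188e+02 -5.000e-03 -2.660e-01 -1.000e-03]
[ -0.  -0. 130.   0.   0.   0.]
```

Call:
{"op": "move_arm", "data": {"plan": [198,-5,93,-0.005,-0.266,0,198,-5,93,-0.005,-0.266,0,198,-5,93,-0.005,-0.266,0,198,-5,93,-0.005,-0.266,0,198,-5,93,-0.005,-0.266,0,190,-5,123,-0.005,-0.266,0,182,-5,153,-0.005,-0.266,0,173,-5,183,-0.005,-0.266,0,164,-5,219,-0.005,-0.266,0,164,-5,219,-0.005,-0.266,0,164,-5,219,-0.005,-0.266,0,164,-5,219,-0.005,-0.266,0], "hand": 93}}

```text
t: 4.65
position: [0.5105, 0.2292, 0.0297]
eef_rot: [3.138, 0.783, 1.145]
wrist_force: [0.5, 0.5, 0.4]
opening: 0.0931
gripper_force: 0.0
```

```bash
python3 - <<'E'
from plan import *
s=monitor.state();print(s["wrist_force"]);t=grab_frame("top");i=grab_frame("side")
cv2.imwrite("pics/g1.png",np.hstack([cv2.resize(t[140:290,120:320],(400,300)),cv2.resize(i[150:300,220:420],(400,300))])[:,:,::-1])
E
```

```text
[0.50922332 0.52570355 0.4093464 ]
```

View pics/g1.png

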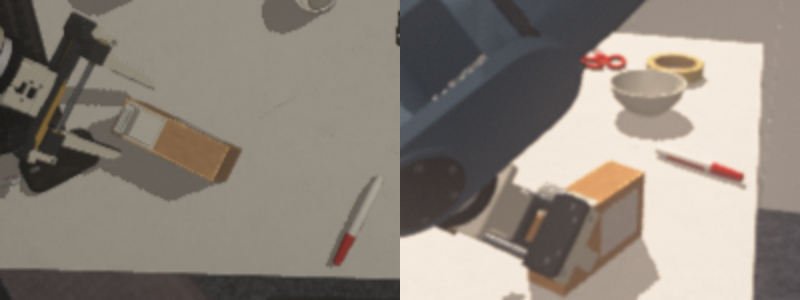

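Call:
{"op": "move_arm", "data": {"plan": [0,0,0,0,0,0,0,0,0,0,0,0,0,0,0,0,0,0,0,0,0,0,0,0,0,0,0,0,0,0,0,0,0,0,0,0,0,0,0,0,0,0,0,0,0,0,0,0], "hand": 40, "grip_force": 40}}

```text
t: 5.55
position: [0.5092, 0.2288, 0.0281]
eef_rot: [3.14, 0.785, 1.147]
wrist_force: [0.3, 0.9, -0.6]
opening: 0.0497
gripper_force: 40.0
```

```bash
python3 - <<'E'
from plan import *
s=monitor.state();Y=1.147;print(s["opening"],s["position"],s["eef_rot"])
p0=s["position"];R0=Rs(s)
# carton pose in tool, gp at (.058,.042); lift straight then rotate, then descend
c=np.array([.491,.1865,0]);o0=c
u=U(Y)
# rows: carton origin path & tilt
rows=[]
oend=c-.042*u+.075*k
for i,d in enumerate(list(np.arange(0,91,7.5))):
    f=d/90
    ctr=np.array([c[0],c[1],.042+.02+.06*np.sin(np.pi/2*min(1,f*2))+ .0*f])  # carton centre (0,.042)
    o=ctr-cart([0,0,0],Y,d,0,.042)
    # tool pose rigid with the carton
    rot=Ro.from_rotvec(-rr(d)*np.array([-np.sin(Y),np.cos(Y),0]))  # about -y_c
    R=rot*R0
    p=o+rot.apply(p0-c)
    rows.append(rel(p,R,s)); 
for r in rows:print(*r.tolist(),sep=", ",end=",\n")
print("final z of origin",o)
q,e=ik(p,R,s["joints"],g);print(q,e)
E
```

```text
0.049729337053146416 [0.50924925 0.22881412 0.02814191] [3.14006395 0.78511756 1.14736409]
-14.1, 0.0, -14.1, 0.0, 0.0, 0.0,
-28.5, 0.0, -30.5, -0.0, 0.131, 0.0,
-42.7, 0.1, -45.6, -0.0, 0.262, 0.0,
-56.1, 0.1, -58.6, -0.0, 0.393, 0.001,
-67.9, 0.1, -69.0, -0.0, 0.524, 0.001,
-77.7, 0.1, -76.2, -0.0, 0.654, 0.001,
-85.1, 0.1, -79.9, -0.0, 0.785, 0.001,
-91.2, 0.1, -81.3, -0.0, 0.916, 0.002,
-97.5, 0.1, -81.9, -0.0, 1.047, 0.002,
-103.8, 0.1, -81.7, -0.0, 1.178, 0.002,
-110.0, 0.1, -80.6, -0.0, 1.309, 0.002,
-116.0, 0.1, -78.8, -0.0, 1.44, 0.003,
-121.7, 0.1, -76.2, -0.0, 1.571, 0.003,
final z of origin [0.5082714  0.22478444 0.122     ]
[-0.10239541  0.27715949  2.10574948  1.12195337  0.83939443 -0.50467989] 8.049116928532385e-15
```

Call:
{"op": "move_arm", "data": {"plan": [-7,0,-7,0,0,0,-14,0,-14,0,0.04,0,-21,0,-22,0,0.08,0,-28.5,0,-30.5,0,0.131,0,-35,0,-38,0,0.196,0,-42.7,0,-45.6,0,0.262,0,-49,0,-52,0,0.327,0,-56,0,-58.6,0,0.393,0,-62,0,-64,0,0.458,0,-68,0,-69,0,0.524,0,-77.7,0,-76.2,0,0.654,0,-85,0,-80,0,0.785,0.001,-91,0,-81.3,0,0.916,0.002,-97.5,0,-81.9,0,1.047,0.002,-103.8,0,-81.7,0,1.178,0.002,-110,0,-80.6,0,1.309,0.002,-116,0,-78.8,0,1.44,0.003,-119,0,-77.5,0,1.505,0.003,-121.7,0,-76.2,0,1.571,0.003,-121.7,0,-76.2,0,1.571,0.003]}}

```text
t: 7.55
position: [0.4952, 0.1984, 0.1676]
eef_rot: [-3.141, -0.786, 1.144]
wrist_force: [-0.9, 0.7, -2.2]
opening: 0.0495
gripper_force: 40.0
```

Call:
{"op": "move_arm", "data": {"plan": [0,0,0,0,0,0,0,0,0,0,0,0]}}

```text
t: 7.75
position: [0.4962, 0.1999, 0.1686]
eef_rot: [3.138, -0.785, 1.149]
wrist_force: [-0.1, -0.2, -2.0]
opening: 0.05
gripper_force: 40.0
```

```bash
python3 - <<'E'
from plan import *
s=monitor.state();print(s["joints"],s["wrist_force"],s["opening"])
Y=1.147;z=Rs(s).as_matrix()[:,2];print("dir angle",np.degrees(np.arctan2(z[2],z@U(Y))))
im=[]
gp=s["position"]-.0188*z
o=gp-(cart([0,0,0],Y,90,.058,.042));print("origin",o)
for cam,b in(("top",(150,150)),("side",(220,120))):
  i=cv2.resize(grab_frame(cam)[:,:,::-1],None,fx=4,fy=4,interpolation=cv2.INTER_CUBIC)
  for x0,x1,y0,y1,z0,z1 in((-.075,.075,-.025,.025,0,.084),):
    q=((proj(cam,[cart(o,Y,90,x,zz)+y*np.array([-np.sin(Y),np.cos(Y),0]) for x in(x0,x1) for y in(y0,y1) for zz in(z0,z1)])+.5)*4-.5).round().astype(int)
    for a in range(8):
      for bb in(1,2,4):
        if not a&bb: cv2.line(i,tuple(map(int,q[a])),tuple(map(int,q[a|bb])),(255,255,0),1)
  im.append(i[b[1]*4:b[1]*4+520,b[0]*4:b[0]*4+400])
cv2.imwrite("pics/u1.png",np.hstack(im))
E
```

```text
[-0.10078485  0.27618201  2.10444365  1.11961661  0.83904177 -0.50174533] [-0.09970965 -0.24609951 -1.99248993] 0.04999567562302602
dir angle -134.9607428448526
origin [0.50797929 0.22608782 0.12392343]
```

View pics/u1.png

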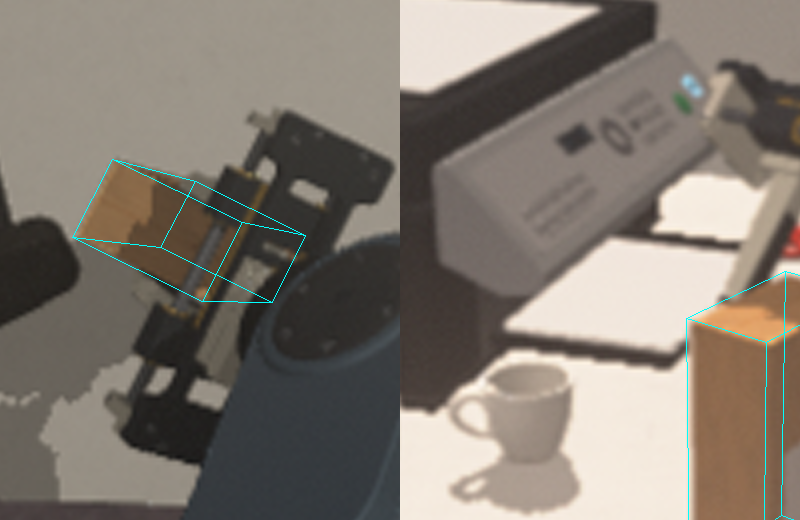

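Call:
{"op": "move_arm", "data": {"plan": [-8,0,8,0,0,0,-16,0,16,0,0,0,-24,0,24,0,0,0,-30,0,30,0,0,0,-32,0,32,0,0,0,-32.7,0,32.7,0,0,0,-32.7,0,32.7,0,0,0]}}

```text
t: 8.55
position: [0.4961, 0.1996, 0.1221]
eef_rot: [3.14, -0.786, 1.147]
wrist_force: [-0.3, -0.0, -3.1]
opening: 0.0494
gripper_force: 40.0
```

Call:
{"op": "move_arm", "data": {"plan": [-0.7,0,0.7,0,0,0,-1.2,0,1.2,0,0,0,-1.7,0,1.7,0,0,0,-1.7,0,1.7,0,0,0]}}

```text
t: 8.95
position: [0.4967, 0.1999, 0.1214]
eef_rot: [3.138, -0.789, 1.148]
wrist_force: [-6.7, -5.4, 17.2]
opening: 0.0494
gripper_force: 40.0
```

Call:
{"op": "move_arm", "data": {"plan": [0.7,0,-0.7,0,0,0,0.7,0,-0.7,0,0,0]}}

```text
t: 9.15
position: [0.4965, 0.1995, 0.1213]
eef_rot: [3.138, -0.787, 1.148]
wrist_force: [-1.1, -2.6, 7.7]
opening: 0.0491
gripper_force: 40.0
```

Call:
{"op": "move_arm", "data": {"plan": [0,0,0,0,0,0,0,0,0,0,0,0,0,0,0,0,0,0,0,0,0,0,0,0,0,0,0,0,0,0,0,0,0,0,0,0], "hand": 93}}

```text
t: 9.75
position: [0.4959, 0.1995, 0.1204]
eef_rot: [3.14, -0.786, 1.147]
wrist_force: [-0.5, 0.5, -0.1]
opening: 0.0908
gripper_force: 0.0
```

```bash
python3 - <<'E'
from plan import *
s=monitor.state();Y=1.148
# retreat and go to lug pre-grasp; carton origin guess
z=Rs(s).as_matrix()[:,2]
o=np.array([.508,.2255,.075])
lug=cart(o,Y,90,.057,.0975)
p,R=tcp(lug,-65,Y)
pr,Rr=s["position"]-.15*z+.03*k,toolR(rr(-135),Y)
print(rel(s["position"]-.15*z,Rs(s),s)); 
pm=lug+.12*k+.0*U(Y)
print("above",rel(*tcp(lug+.13*k,-100,Y),s),"\npre",rel(*tcp(lug+.08*k-.02*U(Y),-65,Y),s))
print("grasp from pre",rel(p,R,p0=tcp(lug+.08*k-.02*U(Y),-65,Y)[0],R0=R))
E
```

```text
[  -0.   -0. -150.    0.    0.    0.]
above [ 4.070e+01  6.000e-01 -1.334e+02  2.000e-03 -6.110e-01 -1.000e-03] 
pre [ 1.260e+01  5.000e-01 -9.290e+01  1.000e-03 -1.222e+00 -2.000e-03]
grasp from pre [15.7  0.  81.   0.   0.   0. ]
```

Call:
{"op": "move_arm", "data": {"plan": [0,0,-20,0,0,0,0,0,-50,0,0,0,0,0,-90,0,0,0,0,0,-130,0,0,0,0,0,-170,0,0,0,20,0,-170,0,-0.1,0,20,0,-170,0,-0.1,0,20,0,-170,0,-0.1,0]}}

```text
t: 10.55
position: [0.4518, 0.1034, 0.2548]
eef_rot: [3.139, -0.687, 1.15]
wrist_force: [-0.0, 0.3, 0.2]
opening: 0.0934
gripper_force: 0.0
```

```bash
python3 - <<'E'
from plan import *
Y=1.148;o=np.array([.508,.2255,.075]);yc=np.array([-np.sin(Y),np.cos(Y),0])
im=[]
for cam in("top","side"):
  i=cv2.resize(grab_frame(cam)[:,:,::-1],None,fx=4,fy=4,interpolation=cv2.INTER_CUBIC)
  print(cam,[(d["conf"],d["point"],d["region"].sum()) for d in trace(cam,"lug")],"pred",proj(cam,cart(o,Y,90,.057,.0975)),proj(cam,cart(o,Y,90,.042,.084)))
  for x0,x1,y0,y1,z0,z1 in((-.075,.075,-.025,.025,0,.084),(.05,.064,-.019,.019,.084,.111)):
    q=((proj(cam,[cart(o,Y,90,x,zz)+y*yc for x in(x0,x1) for y in(y0,y1) for zz in(z0,z1)])+.5)*4-.5).round().astype(int)
    for a in range(8):
      for bb in(1,2,4):
        if not a&bb: cv2.line(i,tuple(map(int,q[a])),tuple(map(int,q[a|bb])),(255,255,0),1)
  b=np.array(proj(cam,cart(o,Y,90,0,.042))[0]).astype(int)*4
  im.append(i[max(0,b[1]-280):b[1]+240,b[0]-200:b[0]+200])
h=min(x.shape[0] for x in im)
cv2.imwrite("pics/u2.png",np.hstack([x[:h] for x in im]))
E
```

```text
top [(0.57, [217.0, 216.3], np.int64(174))] pred [[218.30243162 218.18159893]] [[215.08775538 215.97703173]]
side [] pred [[328.12820015 216.41798747]] [[324.49472351 224.62527941]]
```

View pics/u2.png

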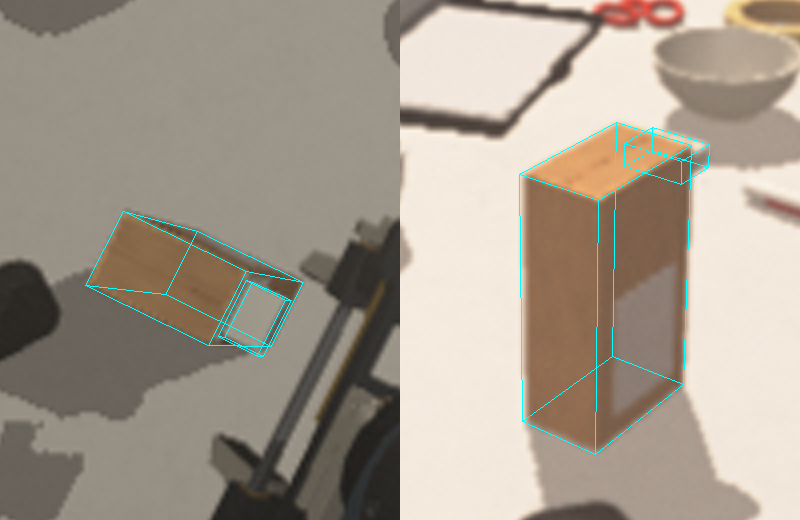

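```bash
python3 - <<'E'
from plan import *
s=monitor.state();Y=1.148;o=np.array([.508,.2255,.075]);q=s["joints"]
T=-85
lg=lambda a,up=0:cart(o,Y,90,.017+.04*np.cos(a)-.018*np.sin(a)+up,.082+.04*np.sin(a)+.018*np.cos(a))
pre=tcp(lg(0,.09),T,Y);gr=tcp(lg(0),T,Y)
print("pre",rel(*pre,s));print("grasp",rel(*gr,p0=pre[0],R0=pre[1]))
for a in np.linspace(.0,.93,7):
    P=tcp(lg(a),T-np.degrees(a),Y);q,e=ik(*P,q,g)
    print(round(a,3),rel(*P,p0=gr[0],R0=gr[1]).tolist(),q.round(2),round(e,4))
E
```

```text
pre [-6.40e+00  1.40e+00  5.99e+01 -1.00e-03 -7.73e-01 -1.00e-03]
grasp [ 7.8 -0.  89.7  0.   0.   0. ]
0.0 [0.0, 0.0, 0.0, 0.0, 0.0, 0.0] [ 0.22  0.37  1.85 -0.08  0.97  0.7 ] 0.0
0.155 [-2.8, -0.0, 3.5, 0.0, 0.155, -0.0] [0.14 0.32 1.93 0.08 0.85 0.51] 0.0
0.31 [-4.9, -0.0, 7.5, 0.0, 0.31, -0.0] [0.05 0.3  2.01 0.29 0.75 0.26] 0.0
0.465 [-6.5, 0.0, 11.7, 0.0, 0.465, -0.0] [-0.05  0.29  2.08  0.56  0.71 -0.05] 0.0
0.62 [-7.3, -0.0, 16.1, 0.0, 0.62, -0.0] [-0.15  0.31  2.14  0.84  0.72 -0.38] 0.0
0.775 [-7.5, -0.0, 20.5, 0.0, 0.775, -0.0] [-0.25  0.37  2.19  1.07  0.79 -0.69] 0.0
0.93 [-7.0, -0.0, 25.0, 0.0, 0.93, -0.0] [-0.34  0.45  2.22  1.25  0.9  -0.95] 0.0
```

Call:
{"op": "move_arm", "data": {"plan": [-6,1.4,60,0,-0.773,0,-6,1.4,60,0,-0.773,0,-6,1.4,60,0,-0.773,0,-6,1.4,60,0,-0.773,0,-6,1.4,60,0,-0.773,0,-6,1.4,60,0,-0.773,0,-6,1.4,60,0,-0.773,0,-6,1.4,60,0,-0.773,0,-6,1.4,60,0,-0.773,0], "hand": 60, "grip_force": 5}}

```text
t: 11.65
position: [0.4667, 0.1319, 0.2043]
eef_rot: [3.142, 0.086, 1.145]
wrist_force: [0.1, -0.4, -0.3]
opening: 0.0597
gripper_force: 0.0
```

```bash
python3 - <<'E'
from plan import *
s=monitor.state();Y=1.148;o=np.array([.508,.2255,.075])
print(rel(*tcp(cart(o,Y,90,.057,.1),-85,Y),s))
E
```

```text
[ 8.50e+00 -7.00e-01  9.06e+01 -0.00e+00 -2.00e-03 -3.00e-03]
```

Call:
{"op": "move_arm", "data": {"plan": [3,0,30,0,0,0,5,0,55,0,0,0,7,0,75,0,0,0,8,-0.5,90,0,0,0,8,-0.5,90,0,0,0]}}

```text
t: 12.15
position: [0.4656, 0.1319, 0.1128]
eef_rot: [-3.14, 0.088, 1.144]
wrist_force: [0.4, -0.1, -0.0]
opening: 0.06
gripper_force: 0.0
```

Call:
{"op": "move_arm", "data": {"plan": [0,0,0,0,0,0,0,0,0,0,0,0,0,0,0,0,0,0,0,0,0,0,0,0,0,0,0,0,0,0], "hand": 30}}

```text
t: 12.65
position: [0.4673, 0.1329, 0.1151]
eef_rot: [3.139, 0.087, 1.146]
wrist_force: [-2.1, -1.1, 9.2]
opening: 0.0322
gripper_force: 5.7
```

```bash
python3 - <<'E'
from plan import *
s=monitor.state();print(s["wrist_force"],s["moment"],s["opening"],s["gripper_force"],s["position"])
t=grab_frame("top");i=grab_frame("side")
cv2.imwrite("pics/l1.png",np.hstack([cv2.resize(t[170:270,170:270],(400,400),interpolation=2),cv2.resize(i[170:270,260:360],(400,400),interpolation=2)])[:,:,::-1])
s=monitor.state();print(s["wrist_force"],s["opening"],s["gripper_force"],s["position"])
E
```

```text
[-2.05080418 -1.10784381  9.17592546] [-0.29448236  0.3051908   0.0386304 ] 0.03219812620013787 5.709279146743711 [0.46730273 0.13294837 0.11509551]
[-1.73792155 -0.93934318  7.8870802 ] 0.030510872367602377 5.532734612206696 [0.46731695 0.13296203 0.11520135]
```

View pics/l1.png

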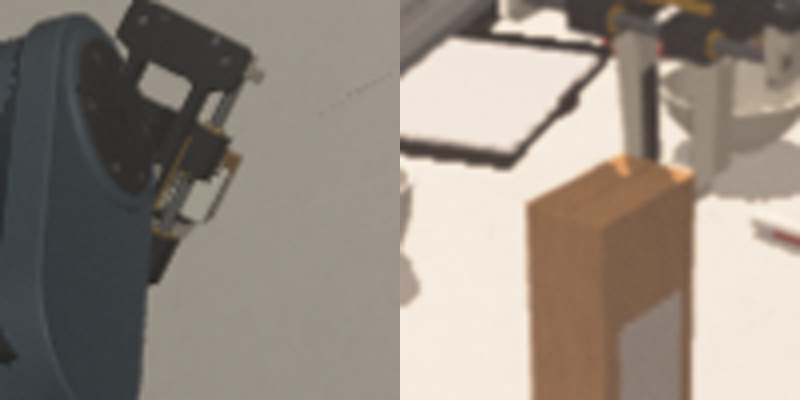

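Call:
{"op": "move_arm", "data": {"plan": [0,0,0,0,0,0,0,0,0,0,0,0,0,0,0,0,0,0,0,0,0,0,0,0], "hand": 60}}

```text
t: 13.15
position: [0.4675, 0.1329, 0.1151]
eef_rot: [3.139, 0.086, 1.146]
wrist_force: [-1.1, -0.4, 5.1]
opening: 0.0574
gripper_force: 2.8
```

```bash
python3 - <<'E'
from plan import *
Y=1.148;o=np.array([.508,.2255,.075]);yc=np.array([-np.sin(Y),np.cos(Y),0])
s=monitor.state();print("tool y axis",Rs(s).as_matrix()[:,1],"yc",yc, "tool in carton: ",(s["position"]-o)@yc,(s["position"]-o)@U(Y),s["position"][2]-.075, s["wrist_force"])
grab_frame("top")
for d in trace("top","lug"):
  r=np.argwhere(d["region"]);print(d["conf"],d["point"],len(r),r.min(0),r.max(0))
print(proj("top",[cart(o,Y,90,x,z)+y*yc for x in(.05,.064) for y in(-.019,.019) for z in(.084,.111)]).round(1).tolist())
for d in trace("top","carton"):print(d["conf"],d["point"],d["region"].sum())
E
```

```text
tool y axis [ 0.91106458 -0.41225428  0.00278204] yc [-0.91194514  0.41031215  0.        ] tool in carton:  -0.0010818434286572877 0.10101153889861236 0.04007921444049459 [-1.092441   -0.43117201  5.12309528]
0.47 [223.6, 213.2] 97 [207 215] [220 229]
[[217.7, 209.0], [227.3, 213.7], [210.7, 222.8], [220.4, 227.5], [216.2, 208.7], [226.0, 213.5], [209.1, 222.7], [218.9, 227.5]]
0.72 [222.9, 211.7] 77
0.53 [221.5, 217.1] 174
```

Call:
{"op": "move_arm", "data": {"plan": [0,0,0,0,0,0,0,0,0,0,0,0,0,0,0,0,0,0]}}

```text
t: 13.6
position: [0.4675, 0.1329, 0.115]
eef_rot: [3.139, 0.086, 1.146]
wrist_force: [-1.0, -0.7, 6.7]
opening: 0.06
gripper_force: 2.8
```

```bash
python3 - <<'E'
from plan import *
s=monitor.state();print(s["wrist_force"],s["moment"],s["joints"],s["effort"])
t=grab_frame("top");i=grab_frame("side")
cv2.imwrite("pics/l2t.png",t[:,:,::-1]);cv2.imwrite("pics/l2s.png",i[:,:,::-1])
g=np.load("g.npy");print(fk(s["joints"],g)[0]-s["position"])
E
```

```text
[-0.96900385 -0.68772304  6.67835456] [-0.29562923 -0.11940832 -0.04878836] [ 0.22503309  0.37008565  1.84957402 -0.08507181  0.97385099  0.69972888] [ 5.71452063e-01 -4.37202322e+01 -2.27536440e+01  2.50085676e-01
 -2.16949062e-02 -6.01201644e-02]
[ 2.96065645e-07 -1.69072101e-07 -1.30671326e-07]
```

Call:
{"op": "move_arm", "data": {"plan": [0,0,-3,0,0,0,0,0,-3,0,0,0]}}

```text
t: 13.9
position: [0.4672, 0.1333, 0.1176]
eef_rot: [3.14, 0.087, 1.146]
wrist_force: [0.4, 0.2, 0.3]
opening: 0.0601
gripper_force: 0.0
```

```bash
python3 - <<'E'
from plan import *
s=monitor.state();print(s["wrist_force"],s["moment"],s["gripper_force"],s["position"])
E
```

```text
[0.4009755  0.21402909 0.3248217 ] [ 0.04299342 -0.06999263  0.01899576] 0.0 [0.46716822 0.13331085 0.11761957]
```

```bash
python3 - <<'E'
from plan import *
Y=1.148;o=np.array([.508,.2255,.075]);yc=np.array([-np.sin(Y),np.cos(Y),0])
for z,y in((0,-1),(0,1),(.084,-1),(.084,1)): print(z,y,proj("side",cart(o,Y,90,.075,z)+y*.025*yc).round(1))
s=monitor.state()
for sg in(-1,1):
  for nm,d in(("tip",0),("carr",.06)):
    R=Rs(s).as_matrix();print(sg,nm,proj("side",s["position"]-d*R[:,2]+sg*.03*R[:,1]).round(1))
E
```

```text
0 -1 [[291.4 221. ]]
0 1 [[311.  227.7]]
0.084 -1 [[315.5 208.1]]
0.084 1 [[334.4 213.9]]
-1 tip [[339.8 225.3]]
-1 carr [[339.6 200.9]]
1 tip [[317.7 218.2]]
1 carr [[316.8 194.5]]
```

Call:
{"op": "move_arm", "data": {"plan": [0,0,-30,0,0,0,0,0,-70,0,0,0,0,0,-110,0,0,0,-40,0,-130,0,0,0,-90,0,-130,0,0,0,-90,0,-130,0,0,0]}}

```text
t: 14.5
position: [0.4332, 0.059, 0.2556]
eef_rot: [3.139, 0.087, 1.143]
wrist_force: [1.4, 0.2, -0.4]
opening: 0.06
gripper_force: 0.0
```

```bash
python3 - <<'E'
from plan import *
t=grab_frame("top");i=grab_frame("side")
R=lambda a:cv2.resize(a,(400,400),interpolation=cv2.INTER_CUBIC)
cv2.imwrite("pics/l3.png",np.hstack([R(t[175:255,175:255]),R(i[190:290,260:360])])[:,:,::-1])
for d in trace("top","lug"):
  r=np.argwhere(d["region"]);print(d["conf"],d["point"],len(r),r.min(0),r.max(0))
E
```

```text
(no output)
```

View pics/l3.png

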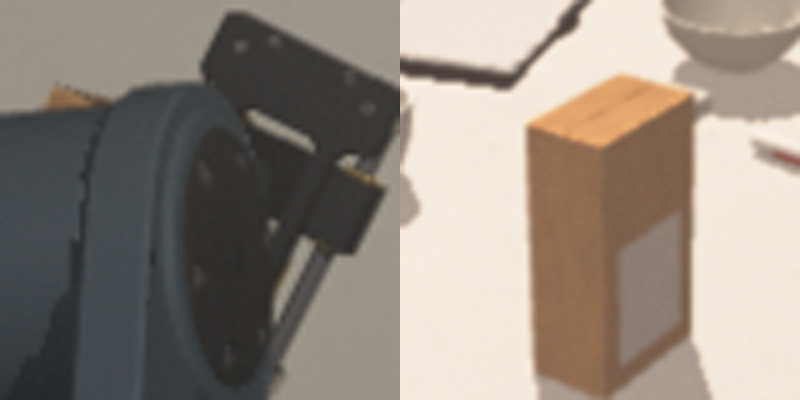

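```bash
python3 - <<'E'
from plan import *
Y=1.148;o=np.array([.508,.2255,.075]);yc=np.array([-np.sin(Y),np.cos(Y),0])
p=np.array([.4675,.1329,.115]);R=Ro.from_euler('xyz',[3.139,.086,1.146]).as_matrix()
im=[]
for cam,f,b in(("top","l2t",(185,180)),("side","l2s",(290,165))):
  S=5;i=cv2.resize(cv2.imread(f"pics/{f}.png"),None,fx=S,fy=S,interpolation=cv2.INTER_CUBIC)
  L=lambda A,B,c:cv2.line(i,*[tuple(int(v) for v in ((q+.5)*S-.5).round()) for q in proj(cam,[A,B])],c,1)
  for sg in(-1,1):
    for x in(-.0075,.0075): L(p+sg*.03*R[:,1]+x*R[:,0],p+sg*.03*R[:,1]+x*R[:,0]-.06*R[:,2],(0,0,255))
    L(p+sg*.03*R[:,1]-.0075*R[:,0],p+sg*.03*R[:,1]+.0075*R[:,0],(0,0,255))
  for bx in(box(-.075,.075,-.025,.025,0,.084),box(.05,.064,-.019,.019,.084,.111)):
    W=[cart(o,Y,90,v[0],v[2])+v[1]*yc for v in bx]
    for a in range(8):
      for bb in(1,2,4):
        if not a&bb:L(W[a],W[a|bb],(255,255,0))
  im.append(i[b[1]*S:b[1]*S+400,b[0]*S:b[0]*S+400])
cv2.imwrite("pics/l4.png",np.hstack(im))
E
```

```text
(no output)
```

View pics/l4.png

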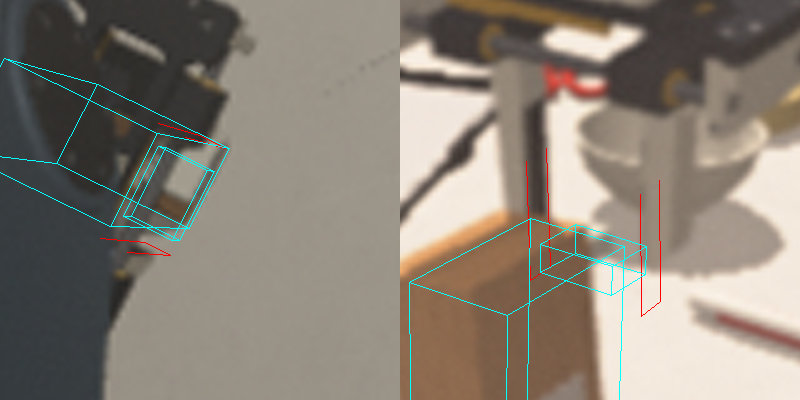

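```bash
python3 - <<'E'
from plan import *
s=monitor.state();Y=1.148;o=np.array([.508,.2255,.075]);q=s["joints"];print(s["position"])
def P(x,z):return cart(o,Y,90,x,z),toolR(rr(-90),Y)
a=P(.085,.108);print("above",rel(*a,s));q,e=ik(*a,q,g);print(q.round(2),e)
for x,z in((.066,.108),(.064,.108),(.059,.1135),(.052,.1225),(.044,.129),(.039,.132)):print(x,z,rel(*P(x,z),p0=a[0],R0=a[1]).tolist())
E
```

```text
[0.43462328 0.06207902 0.25447257]
above [ 7.91e+01 -5.00e-01  8.80e+01  1.00e-03  8.70e-02 -3.00e-03]
[ 0.17  0.27  1.86 -0.    1.01  0.59] 9.589856704712326e-16
0.066 0.108 [0.0, 0.0, 19.0, 0.0, 0.0, 0.0]
0.064 0.108 [0.0, 0.0, 21.0, 0.0, 0.0, 0.0]
0.059 0.1135 [-5.5, -0.0, 26.0, 0.0, 0.0, 0.0]
0.052 0.1225 [-14.5, -0.0, 33.0, 0.0, 0.0, 0.0]
0.044 0.129 [-21.0, -0.0, 41.0, 0.0, 0.0, 0.0]
0.039 0.132 [-24.0, -0.0, 46.0, 0.0, 0.0, 0.0]
```

Call:
{"op": "move_arm", "data": {"plan": [75,0,30,0,0.087,0,75,0,30,0,0.087,0,79,-0.5,60,0,0.087,0,79,-0.5,80,0,0.087,0,79,-0.5,88,0,0.087,0,79,-0.5,88,0,0.087,0,79,-0.5,88,0,0.087,0,79,-0.5,88,0,0.087,0], "hand": 0}}

```text
t: 15.45
position: [0.4641, 0.127, 0.1609]
eef_rot: [3.139, -0.001, 1.146]
wrist_force: [0.0, -0.3, 0.8]
opening: 0.0021
gripper_force: 0.0
```

Call:
{"op": "move_arm", "data": {"plan": [0,0,4,0,0,0,0,0,8,0,0,0,0,0,12,0,0,0,0,0,16,0,0,0,0,0,16,0,0,0]}}

```text
t: 15.95
position: [0.4631, 0.1267, 0.1433]
eef_rot: [3.141, 0.001, 1.146]
wrist_force: [-1.0, -0.3, 0.3]
opening: 0.0004
gripper_force: 0.0
```

Call:
{"op": "move_arm", "data": {"plan": [0,0,1.5,0,0,0,0,0,3,0,0,0,0,0,4.5,0,0,0,0,0,4.5,0,0,0]}}

```text
t: 16.35
position: [0.4634, 0.1267, 0.1392]
eef_rot: [3.141, 0.0, 1.146]
wrist_force: [-0.3, -0.2, -0.6]
opening: 0.0004
gripper_force: 0.0
```

Call:
{"op": "move_arm", "data": {"plan": [0,0,1.5,0,0,0,0,0,3,0,0,0,0,0,4.5,0,0,0,0,0,4.5,0,0,0]}}

```text
t: 16.75
position: [0.4634, 0.1267, 0.1347]
eef_rot: [3.141, 0.0, 1.146]
wrist_force: [0.2, -0.1, 0.0]
opening: 0.0004
gripper_force: 0.0
```

```bash
cat > chk.py <<'E'
from plan import *
Y=1.148;o=np.array([.508,.2255,.075]);yc=np.array([-np.sin(Y),np.cos(Y),0])
s=monitor.state();print(s["position"],s["wrist_force"],s["gripper_force"])
def lugbox(a):
    out=[]
    for x,y,z in box(.033,.047,-.019,.019,.002,.027):
        out.append(cart(o,Y,90,.017+x*np.cos(a)-z*np.sin(a),.082+x*np.sin(a)+z*np.cos(a))+y*yc)
    return out
for cam in("side","top"):
    fr=grab_frame(cam)
    cv2.imwrite(f"pics/chk_{cam}_{s['t']:.2f}.png",fr[:,:,::-1])
    for l in("carton","lug"):
      for d in trace(cam,l):
        r=np.argwhere(d["region"]);print(cam,l,round(d["conf"],2),d["point"],len(r),r.min(0),r.max(0))
    for a in(0,.3,.6,.93):
        q=proj(cam,lugbox(a));print("  a",a,q.mean(0).round(1),q.min(0).round(1),q.max(0).round(1))
E
python3 chk.py
```

```text
[0.46335652 0.12669042 0.13470505] [ 0.15154364 -0.07364535  0.03613238] 0.0
side carton 0.55 [367.2, 231.9] 224 [224 348] [240 390]
  a 0 [327.9 216.6] [317.6 209.8] [338.3 223.6]
  a 0.3 [330.7 217.4] [320.1 212. ] [341.2 223. ]
  a 0.6 [332.7 219.7] [322.2 213.4] [343.1 226.1]
  a 0.93 [334.1 223.8] [324.  216.3] [344.  231.3]
  a 0 [217.9 218. ] [209.1 208.7] [226.6 227.2]
  a 0.3 [222.6 220. ] [214.4 210.7] [230.8 229.4]
  a 0.6 [226.6 221.6] [218.  212.3] [235.3 231. ]
  a 0.93 [230.  222.8] [221.5 213.7] [238.5 231.8]
```

```bash
ls pics | grep chk; python3 - <<'E'
from h import *
i=cv2.imread("pics/chk_side_16.75.png")
h=cv2.cvtColor(i,cv2.COLOR_BGR2HSV)
print("cols 318-349; V/10 with S>80 -> brown '**'")
for r in range(188,236):print(r," ".join("**" if h[r,c,1]>90 else "%02d"%(h[r,c,2]//10) for c in range(312,352)))
E
```

```text
chk_side_16.75.png
chk_top_16.75.png
cols 318-349; V/10 with S>80 -> brown '**'
188 24 24 24 24 24 24 24 24 24 24 24 24 22 17 15 15 15 14 12 13 15 15 15 15 15 13 13 13 14 16 17 18 18 17 17 17 17 17 17 17
189 24 24 24 24 24 24 24 24 24 24 24 24 21 17 15 15 15 13 11 14 15 15 15 15 14 13 13 13 14 16 17 17 18 18 17 17 17 17 17 17
190 24 24 24 24 24 24 24 24 24 24 24 24 21 17 15 15 15 13 11 13 15 15 15 15 14 13 13 13 14 16 17 17 17 17 17 18 17 18 17 17
191 24 24 24 24 24 24 24 24 24 24 24 24 22 17 15 15 15 13 11 14 15 15 15 15 14 13 13 13 14 16 17 18 18 18 17 18 17 18 17 17
192 24 24 24 24 24 24 24 24 24 24 24 24 22 18 16 15 15 13 11 14 15 15 15 15 14 13 13 13 14 17 17 18 18 18 18 18 18 18 18 18
193 24 24 24 24 24 24 24 24 24 24 24 24 22 18 16 15 15 13 11 13 15 15 15 15 14 13 13 13 15 17 18 18 17 17 18 18 18 18 18 18
194 24 24 24 24 24 24 24 24 24 24 24 24 22 18 16 15 15 13 11 13 15 15 15 15 14 13 13 13 15 17 17 18 17 18 18 18 18 18 18 18
195 24 24 24 24 24 24 24 24 24 24 24 24 22 18 16 15 15 13 11 14 15 15 15 15 14 13 13 13 15 17 17 18 18 18 18 18 18 18 18 18
196 24 24 24 24 24 24 24 24 
[... 4231 characters left out ...]
** ** ** ** ** ** ** ** ** 17 23 24 24 24 24 24 24 24 24 24 24 24 24 24 23 22 20
231 ** ** ** ** ** ** ** ** ** ** ** ** ** ** ** ** ** ** ** ** ** 13 18 23 24 24 24 24 24 24 24 24 24 24 24 24 24 24 24 23
232 ** ** ** ** ** ** ** ** ** ** ** ** ** ** ** ** ** ** ** ** ** 13 18 23 24 24 24 24 24 24 24 24 24 24 24 24 24 24 24 24
233 ** ** ** ** ** ** ** ** ** ** ** ** ** ** ** ** ** ** ** ** ** 13 18 23 24 24 24 24 24 24 24 24 24 24 24 24 24 24 24 24
234 ** ** ** ** ** ** ** ** ** ** ** ** ** ** ** ** ** ** ** ** ** 13 18 23 24 24 24 24 24 24 24 24 24 24 24 24 24 24 24 24
235 ** ** ** ** ** ** ** ** ** ** ** ** ** ** ** ** ** ** ** ** ** 13 18 23 24 24 24 24 24 24 24 24 24 24 24 24 24 24 24 24
```

Call:
{"op": "move_arm", "data": {"plan": [0,0,3,0,0,0,0,0,6,0,0,0,0,0,9,0,0,0,0,0,12,0,0,0,0,0,12,0,0,0]}}

```text
t: 17.55
position: [0.4632, 0.1267, 0.1224]
eef_rot: [3.141, 0.001, 1.146]
wrist_force: [0.2, 0.5, 0.9]
opening: 0.0009
gripper_force: 0.0
```

```bash
cat > asc.py <<'E'
from plan import *
import sys
s=monitor.state();print(s["position"],s["wrist_force"],s["moment"],s["gripper_force"])
def asc(cam,r0,r1,c0,c1):
    f=grab_frame(cam)[:,:,::-1];cv2.imwrite(f"pics/a_{cam}_{s['t']:.2f}.png",f)
    h=cv2.cvtColor(f,cv2.COLOR_BGR2HSV);print(cam,"cols",c0)
    for r in range(r0,r1):print(r,"".join("*" if h[r,c,1]>90 and h[r,c,2]>70 else chr(ord('A')+h[r,c,2]//10) for c in range(c0,c1)))
a=list(map(int,sys.argv[2:]))
print("tcp px",proj(sys.argv[1],s["position"]));asc(sys.argv[1],*a)
E
python3 asc.py side 185 240 290 365; python3 asc.py top 185 250 185 260
```

```text
[0.46320843 0.12665941 0.12243026] [0.16211806 0.50972539 0.93124051] [-0.04212768 -0.08918143 -0.04085997] 0.0
tcp px [[330.89026459 218.70152924]]
side cols 290
185 YYYYYYYYYYYYYYYYYWUOJNVYXWUTTTUVXXUQPPPOMNPPPPPONNNPSSSSSSSUVXXXXX**RQS****
186 YYYYYYYYYYYYYYYYXUQLLRXYYYYYYYYYYYUQPPPOMNPPPPPONNNPRRRRRRRRSTTTVWVUS******
187 YYYYYYYYYYYYYYYXVQLKQWYYYYYYYYYYYYUQPPPOLNPPPPPONNNPRRSRRRRRRRRRSSSUUTRP***
188 YYYYYYYYYYYYYXWUQLKQWYYYYYYYYYYYYYUQPPPOLNPPPPPONNNPRRSRRRRRRRRRRRRSTVURP**
189 YYYYYYYYYYYYXWTQMKQWYYYYYYYYYYYYYYUQPPPOLNPPPPPONNNPRRSRRRRRRRRRRRRRRTUUSP*
190 YYYYYYYYYYYYWRNKKQWYYYYYYYYYYYYYYYVQPPPOLOPPPPPONNNQRRRRRRRRRRRRRRRRRSTVVR*
191 YYYYYYYYYYYXSMIJQWYYYYYYYYYYYYYYYYVQPPPNLNPPPPPNNNOQRRSRRSRRRRRRRRRRSSTVWTP
192 YYYYYYYYYYXSMIJQWYYYYYYYYYYYYYYYYYVRPPPNLNPPPPPNNNOQRRSRRSSSRRRRRRRRSTUVWUQ
193 YYYYYYYYYXSNIHMVYYYYYYYYYYYYYYYYYYVRPPPNLNPPPPPNNNOQRSRSSSSSSSRRRRRRTUVVVSR
194 YYYYYYYYXUNJIHNWYYYYYYYYYYYYYYYYYYVRPPPNLOPPPPONNNOQRRSSSSSSSSRRRRRSUVWVUUT
195 YYYYYYYYXRKHHIOWYYYYYYYYYYYYYYYYYYVRPPPNLNPPPPONNNOQRSSSSSSSSSSSRRTUUUTTWXY
196 YYYYYYYXVOIHHKRXYYYYYYYYYYYYYYYYYYVRPPPNLNPPPPONNNOQR
[... 8127 characters left out ...]
HHGGGGGGGGGGGGGGGGGGINPPPPPPPPPPPPPPPPPPPPPPPPPPPPPPPPPPPPPP
242 DEJKMHHHHHHHHHHHHGGGGGGGGGGGGGGGGGGHNPPPPPPPPPPPPPPPPPPPPPPPPPPPPPPPPPPPPPP
243 DEKOOHHHHHHHHHHHHGGGGGGGGGGGGGGGGGGIOPPPPPPPPPPPPPPPPPPPPPPPPPPPPPPPPPPPPPP
244 DDGKMHHHHHHHHHHIGGGGGGGGGGGGGGGGGGGIPPPPPPPPPPPPPPPPPPPPPPPPPPPPPPPPPPPPPPP
245 DDDFHHHHHHHHHHHHGGGGGGGGGGGGGGGGGGGJPPPPPPPPPPPPPPPPPPPPPPPPPPPPPPPPPPPPPPP
246 DDDDEHHHHHHHHHHHGGGGGGGGGGGGGGGGGGGKPPPPPPPPPPPPPPPPPPPPPPPPPPPPPPPPPPPPPPP
247 DDDDFHHHHHHHHHHHGGGGGGGGGGGGGGGGGGGKPPPPPPPPPPPPPPPPPPPPPPPPPPPPPPPPPPPPPPP
248 GGFEFHHHHHHHHHHHGGGGGGGGGGGGGGGGGGGKPPPPPPPPPPPPPPPPPPPPPPPPPPPPPPPPPPPPPPP
249 HHHEFHHHHHHHHHHHGGGGGGGGGGGGGGGGGGHLPPPPPPPPPPPPPPPPPPPPPPPPPPPPPPPPPPPPPPP
```

Call:
{"op": "move_arm", "data": {"plan": [-1,0,1.5,0,0,0,-2.5,0,3,0,0,0,-4,0,4,0,0,0,-5.5,0,5.5,0,0,0,-8,0,7,0,0,0,-11,0,9,0,0,0,-13,0,11,0,0,0,-13,0,11,0,0,0]}}

```text
t: 18.45
position: [0.4579, 0.1142, 0.1119]
eef_rot: [3.141, 0.001, 1.146]
wrist_force: [-1.4, -3.6, 3.9]
opening: 0.0004
gripper_force: 2.3
```

```bash
python3 asc.py side 203 235 285 360
```

```text
[0.45790058 0.1142441  0.11188814] [-1.36053693 -3.57780761  3.862002  ] [-5.85342849e-01  1.90949550e-01 -9.48305242e-05] 2.251429701846064
tcp px [[333.97160212 220.87946378]]
side cols 285
203 YYYYYYWRMKQWYYYYYYYYYYYYYYYYYYYYYYYYYYYYYYXTQPPNLNPPPPONNNNNNONNNNNNNNQUXYY
204 YYYYXWSMLQWYYYYYYYYYYYYYYYYYYYYYYYYYYYYYYYXTQPPNLNPPQPONNNNNNNNNNNNNNPTWXYY
205 YYXWTQMKQWYYYYYYYYYYYYYYYYYYYYYYYYYYYYYYYYXTQPPNLOPPPPONNNNNNNNNNNNOOPRSTWX
206 XXWTPLKQWYYYYYYYYYYYYYYYYYYYYYYYYYYYYYYYYYXTQPPNLOPPPPONNNNNNNNNNOOPQQQQQST
207 TUTRMJNWYYYYYYYYYYYYYYYYYYYYYYYYYYYYYYYYYYXTQPPNMOPPPPONNNNNNNOOOPQQQQQQQQQ
208 LMMLJLRXYYYYYYYYYYYYYYYYYYYYYYXWXXYYYYYYYYYUQPPNMOPPPPONOOPPPPPPQQQQQQQQQQQ
209 HIIIKQWYYYYYYYYYYYYYYYYYYYYYXVTRRTUVXXYYYYXUQQPNMOPPPOOOPQQQQQQQQQQQQQQQQQQ
210 HHIKQWYYYYYYYYYYYYYYYYYYYXXWTQ*****QRTVXXXWTRQPMMOPPPOPPQQQQQQRQQQQQQQQQQQQ
211 JJLQWYYYYYYYYYYYYYYYYYYYXVTR***********STUVTSRPNMOPPQPQQQQQQQQQQQQQQQQQQQQQ
212 QQSWYYYYYYYYYYYYYYYYYYYXVR****************QSSSQOOPPPQQQQQQQQQQQQQQQQQQQQRQQ
213 YYYYYYYYYYYYYYYYYYYYYXVSQ**********************PPPQQQQQQQQQQQQQQQQQQQQQQQQQ
214 YYYYYYYYYYYYYYYYYYYXVSQ*
[... 951 characters left out ...]
**********************************QXYYYYYYYYYYYXURRSTUWWXYYY
227 YYYYYYYWR****************************************QXYYYYYYYYYYYYWSQQQRRTUVWX
228 YYYYYYYWR****************************************QXYYYYYYYYYYYYWSQPPP**QSTU
229 YYYYYYYWR****************************************QXYYYYYYYYYYYYWUSRQPO****Q
230 YYYYYYYWR****************************************RXYYYYYYYYYYYYYXWUSQQPOO**
231 YYYYYYYWR***************************************NSXYYYYYYYYYYYYYYYXWUUSQQPO
232 YYYYYYYWQ***************************************NSXYYYYYYYYYYYYYYYYYYXWUSRQ
233 YYYYYYYWR***************************************NSXYYYYYYYYYYYYYYYYYYYYXWUT
234 YYYYYYYWR***************************************NSXYYYYYYYYYYYYYYYYYYYYYYYX
```

```bash
python3 - <<'E'
from plan import *
s=monitor.state();Y=1.148;o=np.array([.508,.2255,.075]);q=s["joints"]
H=.031
def tc(gp,th):
    R=toolR(rr(th),Y);return gp+H*R.as_matrix()[:,2],R
lg=lambda a,up=0:cart(o,Y,90,.017+.04*np.cos(a)-.017*np.sin(a)+up,.082+.04*np.sin(a)+.017*np.cos(a))
pre=tc(lg(0,.06),-85);gr=tc(lg(0),-85)
print("pre",rel(*pre,s));print("grasp",rel(*gr,p0=pre[0],R0=pre[1]))
for a in np.linspace(.0,.93,7):
    P=tc(lg(a),-85-np.degrees(a));q,e=ik(*P,q,g)
    print(round(a,3),rel(*P,p0=gr[0],R0=gr[1]).tolist(),round(e,4))
E
```

```text
pre [ 2.01e+01  0.00e+00 -4.91e+01  1.00e-03 -8.70e-02 -2.00e-03]
grasp [ 5.2 -0.  59.8  0.   0.   0. ]
0.0 [0.0, 0.0, 0.0, 0.0, 0.0, 0.0] 0.0
0.155 [-0.9, 0.0, 3.2, 0.0, 0.155, -0.0] 0.0
0.31 [-1.3, 0.0, 6.6, 0.0, 0.31, -0.0] 0.0
0.465 [-1.1, 0.0, 9.9, 0.0, 0.465, -0.0] 0.0
0.62 [-0.5, -0.0, 13.2, 0.0, 0.62, -0.0] 0.0
0.775 [0.7, 0.0, 16.4, 0.0, 0.775, -0.0] 0.0
0.93 [2.3, -0.0, 19.3, 0.0, 0.93, -0.0] 0.0
```

Call:
{"op": "move_arm", "data": {"plan": [0,0,-25,0,0,0,0,0,-50,0,0,0,20,0,-50,0,-0.087,0,20,0,-49,0,-0.087,0,20,0,-49,0,-0.087,0,20,0,-49,0,-0.087,0,20,0,-49,0,-0.087,0,20,0,-49,0,-0.087,0,20,0,-49,0,-0.087,0,20,0,-49,0,-0.087,0], "hand": 65}}

```text
t: 19.5
position: [0.4663, 0.133, 0.161]
eef_rot: [3.14, 0.087, 1.145]
wrist_force: [-0.6, -0.9, -0.5]
opening: 0.0646
gripper_force: 0.0
```

```bash
python3 - <<'E'
from plan import *
s=monitor.state();Y=1.148;o=np.array([.508,.2255,.075])
R=toolR(rr(-85),Y);print(rel(cart(o,Y,90,.057,.099)+.031*R.as_matrix()[:,2],R,s))
f=grab_frame("side");h=cv2.cvtColor(f[:,:,::-1].copy(),cv2.COLOR_BGR2HSV)
m=((h[...,0]>5)&(h[...,0]<22)&(h[...,1]>95)).astype(np.uint8);m[:,:280]=0;m[:,345:]=0
r=np.argwhere(m);i=[r[:,1].argmin(),r[:,1].argmax(),r[:,0].argmin()];print(r[i])
yc=np.array([-np.sin(Y),np.cos(Y),0])
W=np.array([cart(o,Y,90,v[0],v[2])+v[1]*yc for v in box(-.075,.075,-.025,.025,0,.084)])
P=(fill("side",[W])>.5)&(np.arange(640)<345);print("IoU",(P&(m>0)).sum()/(P|(m>0)).sum(),P.sum(),m.sum())
E
```

```text
[ 5.00e+00  0.00e+00  5.96e+01  1.00e-03 -0.00e+00 -3.00e-03]
[[221 294]
 [214 333]
 [141 299]]
IoU 0.6940393151553583 3009 2334
```

Call:
{"op": "move_arm", "data": {"plan": [2,0,20,0,0,0,3,0,40,0,0,0,5,0,52,0,0,0,5,0,60,0,0,0,5,0,60,0,0,0,5,0,60,0,0,0]}}

```text
t: 20.15
position: [0.4666, 0.133, 0.1012]
eef_rot: [3.14, 0.087, 1.146]
wrist_force: [-0.2, 0.3, -0.3]
opening: 0.0652
gripper_force: 0.0
```

Call:
{"op": "move_arm", "data": {"plan": [0,0,0,0,0,0,0,0,0,0,0,0,0,0,0,0,0,0,0,0,0,0,0,0,0,0,0,0,0,0,0,0,0,0,0,0], "hand": 30}}

```text
t: 20.75
position: [0.4664, 0.1329, 0.1009]
eef_rot: [3.14, 0.087, 1.146]
wrist_force: [0.8, -0.5, 3.0]
opening: 0.0376
gripper_force: 5.0
```

Call:
{"op": "move_arm", "data": {"plan": [-0.5,0,1.6,0,0.078,0,-0.9,0,3.2,0,0.155,0,-1.1,0,4.9,0,0.232,0,-1.3,0,6.6,0,0.31,0,-1.2,0,8.2,0,0.388,0,-1.1,0,9.9,0,0.465,0,-0.8,0,11.6,0,0.542,0,-0.5,0,13.2,0,0.62,0,0.1,0,14.8,0,0.698,0,0.7,0,16.4,0,0.775,0,1.5,0,17.9,0,0.852,0,2.3,0,19.3,0,0.93,0,2.3,0,19.3,0,0.93,0,2.3,0,19.3,0,0.93,0]}}

```text
t: 22.15
position: [0.4667, 0.133, 0.0811]
eef_rot: [3.141, -0.841, 1.145]
wrist_force: [1.1, 0.4, -0.5]
opening: 0.038
gripper_force: 5.0
```

```bash
python3 asc.py side 200 240 285 360
```

```text
[0.46672933 0.13304817 0.08109183] [ 1.07261104  0.41659499 -0.48159276] [-0.3505292  -0.00825277 -0.10990807] 5.000176727771759
tcp px [[328.35867463 236.20463843]]
side cols 285
200 YYYYYYYYXWSMLQWYYYYYYYYYYYYYYYYYYYYYYYYYYYXVQPRSSSSQONNNNNNNNNMNNNNNPRSSSSR
201 YYYYYYYXUQLKQWYYYYYYYYYYYYYYYYYYYYYYYYYYYYYXVSRSSSROMMNNNNOONNNNNNNOQRSSSSS
202 YYYYYYXVQLKQWYYYYYYYYYYYYYYYYYYYYYYYYYYYYYYYWTSSSSQMKLNNNNNNNNNNNNNPRSSSSSR
203 YYYYYYWSMKQWYYYYYYYYYYYYYYYYYYYYYYYYYYYYYYYYWTSSSROKIJMNNNNNNNNNNNOQRSSSSRQ
204 YYYYXWSNLQWYYYYYYYYYYYYYYYYYYYYYYYYYYYYYYYYXUSSSSQMIHIMNNNNNNNNNNNPRSSSSSRO
205 YYXWTQMLQWYYYYYYYYYYYYYYYYYYYYYYYYYYYYYYYYYWTSSSROKHHJMNNNNNNNNNNNQRSSSSRPN
206 XXWTPLKQWYYYYYYYYYYYYYYYYYYYYYYYYYYYYYYYYYXUSSSSQMIHIKMNNNNNNNNNNOQSSSSSQON
207 TUTRMJNVYYYYYYYYYYYYYYYYYYYYYYYYYYYYYYYYYYWTSSSROJHHJNOOONNNNNOOOPRSSSSRPNN
208 LMMLJKRXYYYYYYYYYYYYYYYYYYYYYYXXXXYYYYYYYXVSSSSQMIHILOPPPPPPOPPPPRTTSTSQONN
209 IIIIKQWYYYYYYYYYYYYYYYYYYYYYXX******XXYYYXUSSSROJHHKOQQQQQQQQQQQRSUTTTSPNNN
210 HHIKQWYYYYYYYYYYYYYYYYYYYYYX***********YXWUTSSQLIHIMPQQQQQQQQQQQTUUUUTQONNO
211 JJLQWYYYYYYYYYYYYYYYYYYYYX**********
[... 1579 characters left out ...]
**********************************NSXYYYXXVUUVXYYYYXWUTRQPPO
232 YYYYYYYYU****************************************OVYYYYYYYYYYYYYYYYYYXWUSRQ
233 YYYYYYYYU****************************************QWYYYYYYYYYYYYYYYYYYYYXWUT
234 YYYYYYYYU****************************************QXYYYYYYYYYYYYYYYYYYYYYYYX
235 YYYYYYYYU****************************************QXYYYYYYYYYYYYYYYYYYYYYYYY
236 YYYYYYYYU****************************************QXYYYYYYYYYYYYYYYYYYYYYYYY
237 YYYYYYYYU****************************************RXYYYYYYYYYYYYYYYYYYYYYYYY
238 YYYYYYYYU***************************************NSXYYYYYYYYYYYYYYYYYYYYYYYY
239 YYYYYYYYU***************************************NTXYYYYYYYYYYYYYYYYYYYYYYYY
```

Call:
{"op": "move_arm", "data": {"plan": [0,0,0,0,0,0,0,0,0,0,0,0,0,0,0,0,0,0,0,0,0,0,0,0,0,0,-15,0,0,0,0,0,-40,0,0,0,0,0,-80,0,0,0,0,0,-130,0,0,0,0,0,-180,0,0,0,0,0,-180,0,0,0,0,0,-180,0,0,0], "hand": 70}}

```text
t: 23.3
position: [0.4112, 0.0106, 0.2011]
eef_rot: [3.138, -0.842, 1.147]
wrist_force: [-0.6, 1.3, -0.7]
opening: 0.07
gripper_force: 0.0
```

```bash
cat > lug.py <<'E'
from plan import *
# fit carton upright pose (x,y,yaw) + spout angle to side & top? quick: print lug pixels right of carton in side view
f=grab_frame("side")[:,:,::-1].copy();h=cv2.cvtColor(f,cv2.COLOR_BGR2HSV)
for r in range(205,236):print(r,"".join("*" if h[r,c,1]>90 and h[r,c,2]>70 else chr(ord('A')+h[r,c,2]//10) for c in range(285,360)))
E
python3 lug.py; python3 - <<'E'
from plan import *
s=monitor.state();Y=1.148;o=np.array([.508,.2255,.075]);q=s["joints"];print(s["position"])
w1=(cart(o,Y,90,.25,.04),toolR(rr(-90),Y))
w2=(cart(o,Y,90,.15,-.12),toolR(rr(-45),Y))
w3=(cart(o,Y,90,.02,-.06),toolR(rr(-15),Y))
w4=tcp(cart(o,Y,90,.0,.04),-15,Y)
p0,R0=s["position"],Rs(s)
for w in(w1,w2,w3,w4):
    q,e=ik(*w,q,g);print(rel(*w,p0=p0,R0=R0).tolist(),q.round(2),round(e,4));
print("w2->w3",rel(*w3,p0=w2[0],R0=w2[1]),"w1->w2",rel(*w2,p0=w1[0],R0=w1[1]))
E
```

```text
205 YYXWUQMLQWYYYYYYYYYYYYYYYYYYYYYYYYYYYYYYYYYYXVTRQPOONNNNNNNNNNNNNNNOPQRSUWX
206 XXWTPLKQWYYYYYYYYYYYYYYYYYYYYYYYYYYYYYYYYYYXVSRQQQPPOOONNNNNNNNNNOPPQQQQRST
207 TUTQMJNWYYYYYYYYYYYYYYYYYYYYYYYYYYYYYYYYYYYWSQQQQRQQQPPOOOONNOOOOPQQQQQQQQQ
208 MMMLJKRXYYYYYYYYYYYYYYYYYYYYYYYYYYYYYYYYYYYVRQRQQQRRQQQQQPPPPPPPQQQQQQQQQQQ
209 IIIIKQWYYYYYYYYYYYYYYYYYYYYYYX****XYYYYYYYXURQQRRRQQRQQQQQQQQQQQRQQQQRQRQRQ
210 HIIKRWYYYYYYYYYYYYYYYYYYYYYY*********XXXYXWSRQQRRRQQRRRQQQRRQRRQRRQQQQQRQRQ
211 JJLQWYYYYYYYYYYYYYYYYYYYYX*****************TSSRRRQQQQQQQQRRQRRRRRRRQRRRRRQQ
212 QQSWYYYYYYYYYYYYYYYYYYYX**********************UTSRQQQQRQQQRQRQQQRRRQQRRQRRQ
213 YYYYYYYYYYYYYYYYYYYYYX***************************SRRQQQQQRRRQRQRRRRRRQRRRQQ
214 YYYYYYYYYYYYYYYYYYYY******************************QQQRRRRQRQQRQQRQRQRQRQRQR
215 YYYYYYYYYYYYYYYYYYY*******************************PQRRRQQQQRQRQQQQRRRRRRQQQ
216 YYYYYYYYYYYYYYYYY********************************MPQRQQQQRRQRRQRQQQRQRRRRQQ
217 YYYYYYYYYYYYYYY**********************************NQSSRRQQQRQRQQQQQQQRQQQQRR
218 YYYYYYYYYYYYY************************************NRTTSSS
[... 1166 characters left out ...]
***************************RXYYYYYYYYYYYYYYYYYYYYXWUU
234 YYYYYYYWR****************************************SXYYYYYYYYYYYYYYYYYYYYYYYX
235 YYYYYYYWR***************************************NSXYYYYYYYYYYYYYYYYYYYYYYYY
[0.41088661 0.01158913 0.20051908]
[222.6, 0.3, 62.7, 0.002, -0.843, -0.002] [ 0.28  0.2   1.52 -0.    1.41  0.7 ] 0.0
[254.4, -0.1, 248.7, 0.001, -1.628, -0.003] [ 0.63  0.98  0.72 -0.42  2.12  0.96] 0.0
[117.4, -0.0, 290.4, -0.0, -2.152, -0.003] [ 0.64  1.29  0.71 -0.67  2.29  0.94] 0.0
[20.2, 0.3, 218.7, -0.0, -2.152, -0.003] [ 0.57  1.13  1.15 -0.63  2.03  1.09] 0.0
w2->w3 [ 49.5    -0.    134.4    -0.     -0.524   0.   ] w1->w2 [160.      0.    100.      0.     -0.785  -0.   ]
```

Call:
{"op": "move_arm", "data": {"plan": [110,0,10,0,-0.3,0,223,0,63,0,-0.843,0,223,0,63,0,-0.843,0,223,0,63,0,-0.843,0,223,0,63,0,-0.843,0,223,0,63,0,-0.843,0,254,0,249,0,-1.628,0,254,0,249,0,-1.628,0,254,0,249,0,-1.628,0,254,0,249,0,-1.628,0,254,0,249,0,-1.628,0,254,0,249,0,-1.628,0,254,0,249,0,-1.628,0,254,0,249,0,-1.628,0], "hand": 93, "grip_force": 30}}

```text
t: 24.75
position: [0.5554, 0.3368, 0.2195]
eef_rot: [-3.136, 0.792, 1.155]
wrist_force: [1.1, 0.1, -0.6]
opening: 0.0933
gripper_force: 0.0
```

```bash
python3 - <<'E'
from plan import *
s=monitor.state();Y=1.148;o=np.array([.508,.2255,.075])
w3=(cart(o,Y,90,.02,-.06),toolR(rr(-15),Y))
w4=tcp(cart(o,Y,90,.0,.04),-15,Y)
print(rel(*w3,s),rel(*w4,p0=w3[0],R0=w3[1]))
# refine carton pose from top view (robot out of the way?)
fr=grab_frame("top");d=trace("top","carton");print([(round(x["conf"],2),x["point"],int(x["region"].sum())) for x in d])
yc=np.array([-np.sin(Y),np.cos(Y),0])
W=np.array([cart(o,Y,90,v[0],v[2])+v[1]*yc for v in box(-.075,.075,-.025,.025,0,.084)]);P=fill("top",[W]);r=np.argwhere(P>.5);print(len(r),r.mean(0)[::-1])
for x in d[:1]:
  a=np.argwhere(x["region"]);print(a.min(0),a.max(0),r.min(0),r.max(0))
E
```

```text
[ 4.580e+01  2.700e+00  1.308e+02  0.000e+00 -5.170e-01  5.000e-03] [ -6.6   0.  120.6   0.    0.    0. ]
[(0.84, [208.0, 208.7], 1279), (0.39, [278.9, 133.4], 412)]
1128 [203.09131206 209.45833333]
[191 179] [230 238] [192 177] [225 230]
```

```bash
cat > fit.py <<'E'
from plan import *
from scipy.optimize import minimize
d=trace("top","carton") if grab_frame("top") is not None else 0
T=d[0]["region"].astype(float);print(d[0]["conf"])
def model(p):
    x,y,Y,a=p[0],p[1],p[2],p[3];o=np.array([x,y,.075]);yc=np.array([-np.sin(Y),np.cos(Y),0])
    B=[cart(o,Y,90,v[0],v[2])+v[1]*yc for v in box(-.075,.075,-.025,.025,0,.084)]
    sp=lambda bx:[cart(o,Y,90,.017+v[0]*np.cos(a)-v[2]*np.sin(a),.082+v[0]*np.sin(a)+v[2]*np.cos(a))+v[1]*yc for v in bx]
    F=sp(box(0,.048,-.019,.019,-.002,.002))+[cart(o,Y,90,.06,.084)+q*.019*yc for q in(-1,1)]
    return fill("top",[np.array(B),np.array(sp(box(.033,.047,-.019,.019,0,.027))),np.array(F)])
c=lambda p:np.abs(model(p)-T).sum()
x0=np.array([.508,.2255,1.148,.9]);print(c(x0))
r=minimize(c,x0,method="Nelder-Mead",options=dict(initial_simplex=x0+np.vstack([np.zeros(4),np.diag([.01,-.01,.08,-.15])]),xatol=1e-4,fatol=.2));print(r.x.round(4),r.fun)
E
python3 fit.py
```

```text
0.98
127.96470588235294
[0.5098 0.2227 1.1324 0.8744] 62.07058823529411
```

Call:
{"op": "move_arm", "data": {"plan": [25,2,65,0,-0.26,0,46,2.7,131,0,-0.517,0,46,2.7,131,0,-0.517,0,46,2.7,131,0,-0.517,0,46,2.7,131,0,-0.517,0,46,2.7,131,0,-0.517,0,46,2.7,131,0,-0.517,0]}}

```text
t: 25.65
position: [0.5361, 0.279, 0.1025]
eef_rot: [3.128, 1.295, 1.133]
wrist_force: [0.5, 0.5, 0.4]
opening: 0.0927
gripper_force: 0.0
```

```bash
python3 - <<'E'
from plan import *
s=monitor.state();Y=1.14;o=np.array([.509,.2235,.075]);print(s["joints"])
print(rel(*tcp(cart(o,Y,90,.0,.04),-15,Y),s))
E
```

```text
[ 0.63789352  1.27931614  0.70737864 -0.67274548  2.29030702  0.9406541 ]
[-1.500e+00 -2.200e+00  1.242e+02  6.000e-03 -1.400e-02 -2.000e-03]
```

Call:
{"op": "move_arm", "data": {"plan": [0,-2,20,0,0,0,0,-2,45,0,0,0,0,-2,70,0,0,0,0,-2,95,0,0,0,0,-2,95,0,0,0]}}

```text
t: 26.15
position: [0.4953, 0.1944, 0.0761]
eef_rot: [3.136, 1.3, 1.138]
wrist_force: [0.7, 0.0, 0.1]
opening: 0.093
gripper_force: 0.0
```

```bash
python3 - <<'E'
from plan import *
s=monitor.state();Y=1.14;o=np.array([.509,.2235,.075]);print(s["joint_vel"])
print(rel(*tcp(cart(o,Y,90,.0,.04),-15,Y),s))
E
```

```text
[ 0.02438421  0.02283796 -0.1080017  -0.00566401  0.05960591 -0.03287719]
[-1.20e+00  2.00e-01  2.66e+01  4.00e-03 -9.00e-03 -1.00e-03]
```

Advance, then close on the carton.

Call:
{"op": "move_arm", "data": {"plan": [-1,0,14,0,0,0,-1,0,26,0,-0.009,0,-1,0,26,0,-0.009,0,-1,0,26,0,-0.009,0]}}

```text
t: 26.55
position: [0.4859, 0.1737, 0.0698]
eef_rot: [3.132, 1.308, 1.136]
wrist_force: [0.7, 0.5, 0.1]
opening: 0.0929
gripper_force: 0.0
```

Call:
{"op": "move_arm", "data": {"plan": [0,0,0,0,0,0,0,0,0,0,0,0,0,0,0,0,0,0,0,0,0,0,0,0,0,0,0,0,0,0,0,0,0,0,0,0,0,0,0,0,0,0,0,0,0,0,0,0], "hand": 40, "grip_force": 40}}

```text
t: 27.35
position: [0.4852, 0.1728, 0.0686]
eef_rot: [3.137, 1.311, 1.142]
wrist_force: [-0.3, -0.4, 0.6]
opening: 0.05
gripper_force: 40.0
```

```bash
python3 - <<'E'
from plan import *
s=monitor.state();R0=Rs(s);p0=s["position"];z=R0.as_matrix()[:,2]
print(s["joints"].round(3))
Y=np.arctan2(-z[1],-z[0]);u=U(Y);th=np.degrees(np.arctan2(z[2],z@u));print("Y,th",Y,th,"tool y",R0.as_matrix()[:,1])
# carton origin: along u from fit; lateral from grip centre
of=np.array([.5095,.2228,.075]);yv=R0.as_matrix()[:,1];o=of+yv*((p0-of)@yv);o[2]=.075;print("o",o)
rel0=R0.inv().apply(o-p0)           # carton origin in tool frame
np.savez("grip.npz",rel0=rel0,R0=R0.as_matrix(),p0=p0,o=o,Y=Y)
yc=np.array([-np.sin(Y),np.cos(Y),0])
bowl=np.array([.4885,-.242,0])
A=.9;ft=(.017+.048*np.cos(A),.082+.048*np.sin(A))
q=s["joints"]
def pose(od,tilt,dyaw=0):  # desired carton origin, tilt from upright (deg)
    rot=Ro.from_euler('z',dyaw)*Ro.from_rotvec(-rr(tilt)*yc); R=rot*R0; return od+rot.apply(p0-o),R
def org(tip,tilt,x,z):
    return tip-(cart([0,0,0],Y,90+tilt,x,z))
steps=[]
steps.append(("lift",o+.12*k,0))
steps.append(("over",org(bowl-.01*u+k*.17,0,*ft)+0*k,0))
for t in(40,70,90,105,112):
    h=.17 if t<50 else (.12 if t<80 else .066)
    steps.append((t,org(bowl-.012*u+k*h,t,*ft),t))
pp,RR=p0,R0
for n,od,t in steps:
    P,R=pose(od,t);q,e=ik(P,R,q,g);print(n,od.round(3),q.round(2),round(e,4),"| from prev",rel(P,R,p0=pp,R0=RR).tolist());pp,RR=P,R
E
```

```text
[ 0.565  1.137  1.148 -0.633  2.029  1.091]
Y,th 1.1460716443394834 -14.88455796251246 tool y [ 0.91103413 -0.41232954  0.00107301]
o [0.50808212 0.22344172 0.075     ]
lift [0.508 0.223 0.195] [ 0.56  0.96  1.18 -0.68  2.14  0.99] 0.0 | from prev [-116.0, 0.1, -30.8, 0.0, -0.0, -0.0]
over [ 0.542 -0.124  0.123] [ 0.07  0.92  1.51 -1.03  1.68  0.96] 0.0 | from prev [-8.1, 174.0, 310.9, 0.0, 0.0, 0.0]
40 [ 0.544 -0.12   0.211] [-0.07  0.53  1.59 -0.59  1.31  0.59] 0.0 | from prev [-46.3, 0.1, -34.3, 0.001, 0.698, 0.0]
70 [ 0.528 -0.154  0.216] [-0.34  0.39  1.68 -0.1   1.08  0.13] 0.0 | from prev [-4.4, 0.0, 13.4, 0.001, 0.524, 0.0]
90 [ 0.513 -0.188  0.186] [-0.57  0.43  1.73  0.3   1.03 -0.3 ] 0.0 | from prev [-15.8, 0.0, 33.5, 0.0, 0.349, 0.0]
105 [ 0.499 -0.218  0.194] [-0.73  0.48  1.71  0.54  1.18 -0.57] 0.0 | from prev [-14.8, 0.0, -15.9, 0.0, 0.262, -0.0]
112 [ 0.493 -0.232  0.194] [-0.8   0.52  1.7   0.63  1.26 -0.67] 0.0 | from prev [-6.4, 0.0, -7.9, 0.0, 0.122, -0.0]
```

```bash
cat > pour.py <<'E'
from plan import *
G=np.load("grip.npz");R0=Ro.from_matrix(G["R0"]);p0,o,Y=G["p0"],G["o"],float(G["Y"]);u=U(Y);yc=np.array([-np.sin(Y),np.cos(Y),0])
bowl=np.array([.4885,-.242,0]);A=.9;ft=(.017+.048*np.cos(A),.082+.048*np.sin(A))
def pose(od,t):
    rot=Ro.from_rotvec(-rr(t)*yc);return od+rot.apply(p0-o),rot*R0
def tip(h,t,off=-.012): return pose(bowl+off*u+k*h-cart([0,0,0],Y,90+t,*ft),t)
def show(seq,base):
    for w in seq: print([float(v) for v in rel(*w,p0=base[0],R0=base[1])])
E
python3 - <<'E'
from pour import *
a=pose(o+.12*k,0);b=tip(.267,0)
print("A");show([a,b],(p0,R0))
print("B from b");show([tip(.25,14),tip(.23,28),tip(.2,42),tip(.165,56),tip(.13,70),tip(.1,80),tip(.075,88)],b)
c=tip(.075,88);print("C from c");show([tip(.068,t) for t in(92,96,100,104,108,112,118)],c)
E
```

```text
A
[-116.0, 0.1, -30.8, 0.0, -0.0, -0.0]
[-217.3, 174.2, 253.2, 0.0, -0.0, -0.0]
B from b
[2.8, -0.0, -10.6, 0.0, 0.244, -0.0]
[5.2, -0.0, -16.7, 0.001, 0.489, 0.0]
[15.1, -0.0, -15.8, 0.001, 0.733, 0.0]
[28.7, -0.0, -8.8, 0.001, 0.977, -0.0]
[42.5, -0.0, 3.1, 0.001, 1.222, 0.0]
[57.9, -0.1, 15.9, 0.002, 1.396, 0.0]
[71.9, -0.1, 28.0, 0.002, 1.536, -0.0]
C from c
[-5.1, 0.0, 2.2, 0.0, 0.07, 0.0]
[-8.9, 0.0, -2.2, 0.0, 0.14, 0.0]
[-13.1, 0.0, -6.2, 0.0, 0.209, 0.0]
[-17.5, 0.0, -10.0, 0.0, 0.279, 0.0]
[-22.1, 0.0, -13.5, 0.0, 0.349, 0.0]
[-27.0, 0.0, -16.6, 0.0, 0.419, 0.0]
[-34.8, 0.0, -20.6, 0.001, 0.524, 0.0]
```

Call:
{"op": "move_arm", "data": {"plan": [-15,0,-4,0,0,0,-40,0,-11,0,0,0,-70,0,-19,0,0,0,-100,0,-27,0,0,0,-118,4,-28,0,0,0,-125,15,-7,0,0,0,-133,29,16,0,0,0,-141,43,40,0,0,0,-150,58,63,0,0,0,-158,72,87,0,0,0,-166,87,111,0,0,0,-175,101,135,0,0,0,-183,116,158,0,0,0,-192,130,182,0,0,0,-200,145,206,0,0,0,-208,160,230,0,0,0,-214,169,245,0,0,0,-217,174,253,0,0,0,-217,174,253,0,0,0,-217,174,253,0,0,0]}}

```text
t: 29.35
position: [0.5197, -0.1717, 0.2136]
eef_rot: [3.138, 1.311, 1.143]
wrist_force: [0.6, 0.7, -2.4]
opening: 0.0495
gripper_force: 40.0
```

```bash
python3 - <<'E'
from pour import *
s=monitor.state();b=tip(.267,0);print(rel(*b,s),s["opening"],s["wrist_force"],s["joints"].round(2))
# verify the carton in hand by projecting and IoU with trace
oo=s["position"]+(Rs(s)*R0.inv()).apply(o-p0);print(oo)
for cam in("top","side"):
  grab_frame(cam)
  for d in trace(cam,"carton")[:1]:
    W=np.array([cart(oo,Y,90,v[0],v[2])+v[1]*yc for v in box(-.075,.075,-.025,.025,0,.084)]);r=np.argwhere(fill(cam,[W])>.5);a=np.argwhere(d["region"]);print(cam,d["conf"],a.min(0),a.max(0),"pred",r.min(0),r.max(0))
  for d in trace(cam,"bowl")[:1]:print(cam,"bowl",d["conf"],d["point"])
E
```

```text
[-0.4  0.5  0.8  0.  -0.   0. ] 0.04952005647731571 [ 0.55247279  0.72657723 -2.42756737] [ 0.07  0.77  1.51 -1.04  1.75  0.83]
[ 0.54258979 -0.12109083  0.21992642]
top 0.67 [173 320] [219 382] pred [173 319] [214 366]
top bowl 0.78 [372.9, 222.7]
side 0.58 [113 312] [173 350] pred [114 311] [174 344]
side bowl 0.97 [340.7, 194.9]
```

Carton is in hand as predicted. Tilt to 88°.

Call:
{"op": "move_arm", "data": {"plan": [1.4,0,-5,0,0.122,0,2.8,0,-10.6,0,0.244,0,4,0,-14,0,0.366,0,5.2,0,-16.7,0,0.489,0,10,0,-16.5,0,0.611,0,15,0,-15.8,0,0.733,0,22,0,-12.5,0,0.855,0,28.7,0,-8.8,0,0.977,0,35.5,0,-3,0,1.1,0,42.5,0,3,0.001,1.222,0,50,0,9.5,0.001,1.309,0,58,0,16,0.002,1.396,0,65,0,22,0.002,1.466,0,72,0,28,0.002,1.536,0,72,0,28,0.002,1.536,0,72,0,28,0.002,1.536,0]}}

```text
t: 31.25
position: [0.5159, -0.1804, 0.1369]
eef_rot: [-3.14, -0.223, 1.144]
wrist_force: [0.7, -0.1, -2.3]
opening: 0.0495
gripper_force: 40.0
```

```bash
python3 - <<'E'
from pour import *
s=monitor.state();print(rel(*tip(.075,88),s),s["opening"],s["wrist_force"],s["joints"].round(2))
print([rel(*tip(.068,t),s).tolist() for t in(98,112)])
Rr=Rs(s)*R0.inv();oo=s["position"]+Rr.apply(o-p0)
B=lambda x,y,z:oo+Rr.apply(x*k+y*yc+z*u)
for cam in("top","side"):
  grab_frame(cam)
  for d in trace(cam,"carton")[:1]:
    W=np.array([B(*v) for v in box(-.075,.075,-.025,.025,0,.084)]);r=np.argwhere(fill(cam,[W])>.5);a=np.argwhere(d["region"]);print(cam,d["conf"],a.min(0),a.max(0),"pred",r.min(0),r.max(0))
  for d in trace(cam,"lug")[:1]:print(cam,"lug",d["conf"],d["point"])
  print("pred",proj(cam,B(.017+.04*np.cos(.9)-.0135*np.sin(.9),0,.082+.04*np.sin(.9)+.0135*np.cos(.9))),"tip",B(ft[0],0,ft[1]))
E
```

```text
[ 0.     0.4   -0.2   -0.001  0.002 -0.001] 0.049453753439745646 [ 0.69857605 -0.09747597 -2.31785644] [-0.54  0.42  1.73  0.26  1.04 -0.25]
[[-10.9, 0.4, -4.5, -0.001, 0.176, -0.001], [-27.0, 0.4, -16.8, -0.0, 0.42, -0.001]]
top 0.96 [179 318] [209 353] pred [178 317] [226 385]
top lug 0.64 [335.9, 194.0]
pred [[359.18948626 210.55470884]] tip [ 0.4929795  -0.23092836  0.07484307]
side 0.61 [145 311] [191 352] pred [144 310] [187 353]
side lug 0.55 [337.9, 184.4]
pred [[337.77171749 186.44774483]] tip [ 0.4929795  -0.23092836  0.07484307]
```

Call:
{"op": "move_arm", "data": {"plan": [-5,0,2,0,0.07,0,-7,0,0,0,0.105,0,-9,0,-2,0,0.14,0,-10,0,-3.2,0,0.157,0,-11,0,-4.2,0,0.175,0,-12,0,-5.2,0,0.192,0,-13,0,-6.2,0,0.21,0,-14,0,-7.2,0,0.226,0,-15.3,0,-8.2,0,0.244,0,-16.4,0,-9.1,0,0.262,0,-17.5,0,-10,0,0.279,0,-18.5,0,-11,0,0.296,0,-20,0,-12,0,0.314,0,-22,0,-13.5,0,0.349,0,-23.3,0,-14.3,0,0.366,0,-24.5,0,-15,0,0.384,0,-25.7,0,-15.8,0,0.4,0,-27,0,-16.6,0,0.419,0,-27,0,-16.6,0,0.419,0,-27,0,-16.6,0,0.419,0]}}

```text
t: 33.55
position: [0.5038, -0.2077, 0.147]
eef_rot: [-3.141, -0.644, 1.144]
wrist_force: [-0.1, -0.2, -0.9]
opening: 0.0501
gripper_force: 40.0
```

Call:
{"op": "move_arm", "data": {"plan": [0,0,0,0,0,0,0,0,0,0,0,0,0,0,0,0,0,0,0,0,0,0,0,0,0,0,0,0,0,0,0,0,0,0,0,0]}}

```text
t: 34.15
position: [0.5039, -0.2076, 0.1471]
eef_rot: [-3.141, -0.644, 1.145]
wrist_force: [0.8, 0.0, -2.4]
opening: 0.0494
gripper_force: 40.0
```

```bash
python3 - <<'E'
from pour import *
s=monitor.state();print(s["wrist_force"],s["opening"])
for cam in("top","side"):
  cv2.imwrite(f"pics/p_{cam}.png",grab_frame(cam)[:,:,::-1])
  for i in(1,):
    print(cam,[(round(d["conf"],2),d["point"],int(d["region"].sum())) for d in trace(cam,f"mint{i}_center")])
  print(cam,"bowl",[(round(d["conf"],2),d["point"]) for d in trace(cam,"bowl")][:1],proj(cam,bowl+[0,0,.01]))
E
```

```text
[ 0.76983423  0.02417007 -2.35321339] 0.04935754670419561
top []
top bowl [(0.7, [360.2, 226.7])] [[365.75081027 215.67772026]]
side [(0.65, [249.8, 220.6], 555), (0.45, [339.9, 182.5], 213)]
side bowl [(0.74, [346.1, 193.1])] [[341.65107228 202.29103792]]
```

```bash
python3 - <<'E'
from pour import *
s=monitor.state();b=(s["position"],Rs(s));show([tip(.068,112),tip(.068,118),tip(.068,125),tip(.12,108),tip(.2,90)],b)
q=s["joints"]
for w in(tip(.068,125),):print(ik(*w,q,g))
E
```

```text
[-0.1, 0.2, -0.4, 0.0, -0.0, -0.0]
[-5.5, 0.2, -7.2, 0.001, 0.105, -0.0]
[-12.7, 0.2, -14.4, 0.001, 0.227, -0.0]
[34.3, 0.1, -37.1, 0.0, -0.07, -0.0]
[92.3, 0.1, -77.0, -0.0, -0.384, -0.0]
(array([-0.90502461,  0.61235415,  1.65407866,  0.75478698,  1.4286298 ,
       -0.81132855]), np.float64(1.1076695116685187e-11))
```

Call:
{"op": "move_arm", "data": {"plan": [-3,0,-3.5,0,0.052,0,-5.5,0,-7,0,0.105,0,-9,0,-11,0,0.165,0,-12.7,0,-14.4,0,0.227,0,-12.7,0,-14.4,0,0.227,0,-5.5,0,-7,0,0.105,0,-12.7,0,-14.4,0,0.227,0,-5.5,0,-7,0,0.105,0,-12.7,0,-14.4,0,0.227,0,-12.7,0,-14.4,0,0.227,0,-12.7,0,-14.4,0,0.227,0,-5.5,0,-14,0,0.105,0,12,0,-24,0,0,0,34,0,-37,0,-0.07,0,50,0,-48,0,-0.15,0,65,0,-58,0,-0.24,0,80,0,-69,0,-0.31,0,92,0,-77,0,-0.384,0,92,0,-77,0,-0.384,0]}}

```text
t: 36.35
position: [0.5167, -0.1813, 0.267]
eef_rot: [3.135, -0.257, 1.149]
wrist_force: [0.4, 0.2, -1.6]
opening: 0.0494
gripper_force: 40.0
```

```bash
python3 - <<'E'
from pour import *
s=monitor.state();print(s["position"])
for cam in("top","side"):
  fr=grab_frame(cam)[:,:,::-1].copy();cv2.imwrite(f"pics/q_{cam}.png",fr)
  print(cam,[(round(d["conf"],2),d["point"],int(d["region"].sum())) for d in trace(cam,"mint1_center")], [(round(d["conf"],2),d["point"]) for d in trace(cam,"bowl")][:1])
  c=proj(cam,bowl+[0,0,.03])[0].astype(int);h=cv2.cvtColor(fr,cv2.COLOR_BGR2HSV)
  print(c);
  for r in range(c[1]-26,c[1]+27):print(r,"".join("*" if h[r,x,1]>90 else chr(ord('A')+h[r,x,2]//10) for x in range(c[0]-30,c[0]+31)))
E
```

```text
[ 0.51665178 -0.18132518  0.26697916]
top [] []
[366 215]
189 *************************GGGFF****EEEEEEEDDEEEEEEDEEEEFFFFFEE
190 *************************GGGFG***FEEEEEEEEEEDEEEEEEEEFFFFFEFE
191 ************************GFGFF****EEEEEEDDEEEDEEEEEEFFFFFFEEFF
192 ************************GGGFG***GEEEEEEEEEEEEEEEEFFFFFFFEEEFE
193 ***********************HGGFF****FEEEEEDEEEEEEEEEEFFFFFFEEEEEF
194 ***********************GGGFG***FFEEEEEEEEEEDDEEEFFFFFFFEFFFEF
195 **********************GGGFF***GFEEEEEEEEEEEEEFFFFFFFFFFEEEEFG
196 **********************GGGFG***FFEFEEEDEEEEEEFFFFFFFEFEFEFEFGH
197 *********************GGGFF***GFEEFEEEEEEEEFFFFFEFFEEEEFEEEFHI
198 *********************FGGFG**HFFFEEFEEEEEEFFFFFFFEEFEFEEEFFGIJ
199 ********************HGGGG***FFFFEEFFFFFFEFFFEFEEFEFEEEEEEFHJJ
200 ********************FGGFG**GFFFFFEEEEEEEEFEEEFFFFFEEFEFEFHIJJ
201 II*****************HGGFFH**FFFFFFEEEEEEEEEFEFEEEFEEEEEFFGIJJJ
202 IIII***************GGGFF**GFFFFFFFEEEEEEEEFFEFEEFEEEEEFFHJJJJ
203 JHIIII************HFGGFH*HFFFFFFFFFFEFEFFEFFFEEFFFEEEFFGIJJJJ
204 OJIIIIII**********GGGFG**FFFFFFFFFFFFFFEFEEEFEFF
[... 5296 characters left out ...]
RRRRRRRRRRRRRRRRRRRRRRRRQRRRRQQQQSWYYYYY
213 YYYYYYYYYYYYYYYYYVRRRRRRRRRRRRRRRRRRRRRRRRRRRRQRRRRQQQQTXYYYY
214 YYYYYYYYYYYYYYYYYWTRRRRRRRRRRRRRRRRRRRRRRRRRRRRRRRRRQQRUXYYYY
215 YYYYYYYYYYYYYYYYYYWTRRRRRRRRRRRRRRRRRRRRRRRRRRRRQQQQQRUXYYYYY
216 YYYYYYYYYYYYYYYYYYYWUSRRRRRRRRRRRRRRRRRRRRRRQRQQQQQQRUXYYYYYY
217 YYYYYYYYYYYYYYYYYYYYXWUSRRRRRRRRRRRRRRRRQQRRRQQRRRRTVXYYYYYYY
218 YYYYYYYYYYYYYYYYYYYYYYXWVUUUSRRRRRRRRRRRRRRRRRRTUUVXYYYYYYYYY
219 YYYYYYYYYYYYYYYYYYYYYYYYYYYXWUUUUUUSRRTSSTUUUUVXYYYYYYYYYYYYY
220 YYYYYYYYYYYYYYYYYYYYYYYYYYYYYYYYYYXWUVWWVXYYYYYYYYYYYYYYYYYYY
221 YYYYYYYYYYYYYYYYYYYYYYYYYYYYYYYYYYYYYYYYYYYYYYYYYYYYYYYYYYYYY
222 YYYYYYYYYYYYYYYYYYYYYYYYYYYYYYYYYYYYYYYYYYYYYYYYYYYYYYYYYYYYY
```

```bash
python3 - <<'E'
from pour import *
s=monitor.state();b=(s["position"],Rs(s));show([tip(.22,66),tip(.24,44),tip(.255,22),tip(.267,0),pose(o+.12*k,0)],b)
E
```

```text
[19.9, 0.4, 11.6, -0.002, -0.42, -0.001]
[25.3, 0.4, 24.0, -0.003, -0.804, -0.001]
[17.4, 0.4, 39.0, -0.004, -1.188, -0.001]
[-1.4, 0.5, 50.4, -0.004, -1.572, -0.0]
[282.0, -174.1, 152.4, -0.004, -1.572, -0.0]
```

Call:
{"op": "move_arm", "data": {"plan": [7,0,4,0,-0.14,0,14,0,8,0,-0.28,0,20,0,12,0,-0.42,0,22,0,16,0,-0.55,0,24,0,20,0,-0.68,0,25,0,24,0,-0.804,0,23,0,29,0,-0.93,0,20,0,34,0,-1.06,0,17,0,39,0,-1.188,0,11,0,43,0,-1.32,0,5,0,47,0,-1.45,0,-1,0,50,-0.004,-1.572,0,-1,0,50,-0.004,-1.572,0,27,-17,60,-0.004,-1.572,0,56,-35,70,-0.004,-1.572,0,84,-52,80,-0.004,-1.572,0,112,-70,91,-0.004,-1.572,0,141,-87,101,-0.004,-1.572,0,169,-104,111,-0.004,-1.572,0,180,-111,115,-0.004,-1.572,0]}}

```text
t: 38.65
position: [0.4984, 0.0506, 0.1991]
eef_rot: [3.134, 1.306, 1.14]
wrist_force: [0.6, -0.5, -1.3]
opening: 0.0498
gripper_force: 40.0
```

```bash
python3 - <<'E'
from pour import *
s=monitor.state();print(s["position"],s["opening"]);show([pose(o+.12*k,0),pose(o+.004*k,0)],(s["position"],Rs(s)))
cam="top"
fr=grab_frame(cam)[:,:,::-1].copy();cv2.imwrite(f"pics/r_{cam}.png",fr)
print(cam,[(round(d["conf"],2),d["point"],int(d["region"].sum())) for d in trace(cam,"mint1_center")], [(round(d["conf"],2),d["point"]) for d in trace(cam,"bowl")][:1])
c=proj(cam,bowl+[0,0,.03])[0].astype(int);h=cv2.cvtColor(fr,cv2.COLOR_BGR2HSV)
for r in range(c[1]-26,c[1]+27):print(r,"".join("*" if h[r,x,1]>90 else chr(ord('A')+h[r,x,2]//8) for x in range(c[0]-30,c[0]+31)))
E
```

```text
[0.49840439 0.05064432 0.19913823] 0.04977574014912513
[37.7, -62.3, -99.5, 0.002, -0.005, -0.001]
[149.7, -62.5, -69.2, 0.002, -0.005, -0.001]
top [] []
189 TTTTTTTTTTTTTTTTTTTTTTTTTTTTTTTTTTTTTTTTTTTTTTTTTTTTTTTTTTTTT
190 TTTTTTTTTTTTTTTTTTTTTTTTTTTTTTTTTTTTTTTTTTTTTTTTTTTTTTTTTTTTT
191 TTTTTTTTTTTTTTTTTTTTTTTTTTTTTTTTTTTTTTTTTTTTTTTTTTTTTTTTTTTTT
192 TTTTTTTTTTTTTTTTTTTTTTTTTTTTTTTTTTTTTTTTTTTTTTTTTTTTTTTTTTTTT
193 TTTTTTTTTTTTTTTTTTTTTTTTTTTTUUUUTUUUTTTTTTTTTTTTTTTTTTTTTTTTT
194 TTTTTTTTTTTTTTTTTTTTTTTTTUTQPPOOOOPPQTUTTTTTTTTTTTTTTTTTTTTTT
195 TTTTTTTTTTTTTTTTTTTTTTUTQOOMMLKKKKKLMNOQTUTTTTTTTTTTTTTTTTTTT
196 TTTTTTTTTTTTTTTTTTTTUTPPNMMMLKKKKKKKKKKMNPTUTTTTTTTTTTTTTTTTT
197 TTTTTTTTTTTTTTTTTTTTRPNNNMMMKKKKKKKKKKKKKLNRUUTTTTTTTTTTTTTTT
198 TTTTTTTTTTTTTTTTTTSPONNNNMMLLKKKKKKKKKKKKKKMPTUTTTTTTTTTTTTTT
199 TTTTTTTTTTTTTTTTTSPOOONNNNNMMKLKLLLKLLLLLLKKLOSUTTTTTTTTTTTTT
200 TTTTTTTTTTTTSPRTSQOOOOOOOOONNLLLLLLLLLLLLLLLKLNSUTTTTTTTTTTTT
201 TTTTTSPPPPPPPORSQPPPPOPPOOOOOLLLLLLLLLLLLLLLLLLOSUTTTTTTTTTTT
202 TTTTTPNNNNNNOQTPPPPPPPPPPPPPOLLMMLLLLLLLLLLLLLLLOSUTTTTTTTTTT
203 TSPPPNNNNNNNPTRPPP
[... 1851 characters left out ...]
TTTTTTTSSSSSRRRQQPPOMMMMMNSTTTTTTTTTTTTT
232 NNNNNNNNNNNNNNNORUTRSSSSSSSSSSSRRRRQQPPNONNNMNSTTTTTTTTTTTTTT
233 NNNNNNNNNNNNNNNNOQSTSSSSSSSSSSRRRRQQQPPOONMNPSTTTTTTTTTTTTTTT
234 NNNNNNNNNNNNNNNNNNPRTTRSSSSSRRRRQQQQPPPOONOTSTTTTTTTTTTTTTTTT
235 NNNNNNNNNNNNNNNNNNNORTTSRRRRRRRQQQQPPPOOORSTTTTTTTTTTTTTTTTTT
236 NNNNNNNNNNNNNNNNNNNNOPRSTTSQQQQQQQPPOPRTSTTTTTTTTTTTTTTTTTTTT
237 NNNNNNNNNNNNNNNNNNNNNNNPQSTTTTTSSTTTSTSTTTTTTTTTTTTTTTTTTTTTT
238 NNNNNNNNNNNNNNNNNNNNNNNNNOQTTTTSTTTTTTTTTTTTTTTTTTTTTTTTTTTTT
239 NNNNNNNNNNNNNNNNNNNNNNNNNOSTTTTTTTSTTTTTTTTTTTTTTTTTTTTTTTTTT
240 NNNNNNNNNNNNNNNNNNNNNNNNOSTTTTTTTTTTTTTTTTTTTTTTTTTTTTTTTTTTT
241 RRNNNNNNNNNNNNNNNNNNNNOSSTTTTTTTTTTTTTTTTTTTTTTTTTTTTTTTTTTTT
```

Call:
{"op": "move_arm", "data": {"plan": [10,-16,-25,0,0,0,19,-31,-50,0,0,0,28,-47,-75,0,0,0,38,-62,-99,0.002,-0.005,0,50,-62,-96,0.002,-0.005,0,75,-62,-89,0.002,-0.005,0,100,-62,-82.5,0.002,-0.005,0,120,-62,-77,0.002,-0.005,0,135,-62,-73,0.002,-0.005,0,145,-62,-70.5,0.002,-0.005,0,149,-62.5,-69.5,0.002,-0.005,0,149,-62.5,-69.5,0.002,-0.005,0,149,-62.5,-69.5,0.002,-0.005,0]}}

```text
t: 40.1
position: [0.4852, 0.1701, 0.0733]
eef_rot: [3.13, 1.316, 1.134]
wrist_force: [0.9, 0.9, -1.8]
opening: 0.0497
gripper_force: 40.0
```

```bash
python3 - <<'E'
from pour import *
s=monitor.state();print(s["wrist_force"]);show([pose(o+.0*k,0)],(s["position"],Rs(s)))
a=cv2.imread("pics/r_top.png").max(2).astype(int);b=cv2.imread("pics/top0.png").max(2).astype(int)
d=(a-b)[204:224,354:376]
for r,row in enumerate(d):print(204+r," ".join("%4d"%v for v in row))
E
```

```text
[ 0.94330068  0.93493347 -1.80857485]
[5.1, -1.1, -1.2, -0.001, 0.005, -0.002]
204    5    6    5    5    5    5    5    5    5    6    4    4    3    5    6    4    4    3    5    3    4    3
205    5    5    5    4    6    4    4    4    5    5    5    5    5    3    3    3    4    5    4    4    5    4
206    6    4    5    6    7    5    6    5    4    4    4    5    2   14   16   -6    5    4    4    5    4    5
207    5    6    5    3    5    5    5    5    5    2   -9   -9   29   52   64   49    3    3    5    4    4    4
208    6    5    5    4    5    5    5    4    0  -33  -40  -38   27   48   61   60   19    4    4    4    5    4
209    5    5    5    6    5    6   -1  -28  -28  -42  -44  -52  -17   37   48   47   18    3    4    4    6    4
210    4    5    4    5    4    5   -2  -42  -48  -37  -41  -51  -44   -8   33   32    7    4    4    5    5    4
211    4    6    5    4    5    4   -2  -46  -32  -15   -8  -32  -61  -50  -26    8    4    4    4    3    6    4
212    6    6    5    2  -21  -26  -35  -48  -23   -2    8    0  -15   -8   -4    5    4    4    4    4    4 
[... 558 characters left out ...]
3    4    5    4
218   -3  -66  -67  -62  -42  -20  -11  -16  -32  -42  -45  -54  -38  -10    6    9    1    5    6    4    3    5
219   -2  -65  -68  -68  -57  -47  -37  -40  -43  -42  -45  -55  -47  -21   -5   -1   -5    4    5    5    4    4
220    2  -16  -66  -65  -48   -7  -11  -44  -42  -41  -44  -57  -60  -43  -26  -19   -6    4    5    5    5    6
221    5    3   -9   -9   -4    5   -1  -42  -41  -42  -43  -46  -53  -40  -27   -2    2    3    4    4    5    5
222    5    5    4    5    5    6    4   -4  -10  -42  -34   -5   -6   -3   -2    5    5    5    3    3    3    3
223    5    5    6    5    6    5    5    5    4   -5   -3    6    5    6    5    7    5    3    5    4    3    4
```

Call:
{"op": "move_arm", "data": {"plan": [2,-1,-0.5,0,0.005,0,4,-1,-1,0,0.005,0,5,-1,-1.2,0,0.005,0,5,-1,-1.2,0,0.005,0]}}

```text
t: 40.5
position: [0.485, 0.1727, 0.0687]
eef_rot: [3.131, 1.313, 1.134]
wrist_force: [-0.5, -0.3, 5.0]
opening: 0.0498
gripper_force: 40.0
```

Call:
{"op": "move_arm", "data": {"plan": [0,0,0,0,0,0,0,0,0,0,0,0,0,0,0,0,0,0,0,0,0,0,0,0,0,0,0,0,0,0,0,0,0,0,0,0,0,0,0,0,0,0], "hand": 93}}

```text
t: 41.2
position: [0.485, 0.1726, 0.068]
eef_rot: [3.133, 1.312, 1.137]
wrist_force: [-0.1, -0.5, -0.4]
opening: 0.0928
gripper_force: 0.0
```

Call:
{"op": "move_arm", "data": {"plan": [0,0,-15,0,0,0,0,0,-40,0,0,0,0,0,-70,0,0,0,0,0,-100,0,0,0,0,0,-130,0,0,0,-30,0,-135,0,0,0,-60,0,-135,0,0,0,-60,0,-135,0,0,0,-60,0,-135,0,0,0]}}

```text
t: 42.1
position: [0.5325, 0.2776, 0.1609]
eef_rot: [3.132, 1.311, 1.135]
wrist_force: [0.1, 0.5, -0.1]
opening: 0.0929
gripper_force: 0.0
```

```bash
sed -i 's/x0=.*;print(c(x0))/x0=np.array([.508,.2235,1.146,.9]);print(c(x0))/' fit.py; python3 fit.py; python3 lug.py; python3 - <<'E'
from h import *
s=monitor.state();print(s["t"],s["position"],s["wrist_force"],s["joint_vel"].round(3),s["opening"])
E
```

```text
0.59
107.37647058823529
[0.5094 0.2225 1.145  0.7897] 64.35686274509803
205 GGGGGGGGGGGGGGGHLPTXYYYYYYYYYYYYYYYYYYYYYYYYXVSRPONNNNNNNNNNNNNNNNNOPQRSUWX
206 GGGGGGGGGGGGGHKNSXYYYYYYYYYYYYYYYYYYYYYYYYYXVRQQQQPONNNNNNNNNNNNNNOPQQQQRST
207 GGGGGGGGGGGHILRVXYYYYYYYYYYYYYYYYYYYYYYYYYYWRQQQQQQQPPOOONNNNNOOOPQQQQQQQQQ
208 GGGGGGGGGGHKPTXYYYYYYYYYYYYYYYYXXYYYYYYYYYYVRQQQQQQQQQPPPPPPPPPPQQQQQQQQQQQ
209 HGGGGGGGGILSWYYYYYYYYYYYYYYYYX*****XYYYYYYXURQQQQQQQQQQQQQQQQQQQQQQQQQQQQQQ
210 GGGGGGGHKOTXYYYYYYYYYYYYYYYX**********XXXXVSQQQQQQQQQQQQQQQQQQQQQQRQQQQQQQQ
211 GGGGGGJNSWYYYYYYYYYYYYYYXX*****************TSRQQQQQQQQQQQQQQQQQQQQRQQQQQRQQ
212 GGGGILQUXYYYYYYYYYYYYYYX**********************TSRRQQQQQQQQQQQRQQQQQRQQQQRQR
213 GGHKOSWYYYYYYYYYYYYYYXX**************************TRQQQQQQQQQQQQQQQQQQQRQRRQ
214 GILRWXYYYYYYYYYYYYYXX*****************************PQQQQQQQQQQQQQQQRRQRRRRQQ
215 KOSXYYYYYYYYYYYYYYX*******************************OPQQQQQQQQQQQQQQQRRRRQRQQ
216 RWXYYYYYYYYYYYYYX********************************MPQQQQQQQQRQQQRQQQRQRRQQQQ
217 XYYYYYYYYYYYYYX***********************************QSRRQQQQQQQQQQ
[... 894 characters left out ...]
9 YYYYYYYWQ****************************************MOQRRPONPUXYYYWUSRQPO****Q
230 YYYYYYYVQ****************************************NQVXXVTSUXYYYYYXWUSRQPPO**
231 YYYYYYYVQ****************************************NSXYYYYXXYYYYYYYYYWVUSRQPP
232 YYYYYYYWQ****************************************OVYYYYYYYYYYYYYYYYYYXWUSRR
233 YYYYYYYWR****************************************QXYYYYYYYYYYYYYYYYYYYYXWVU
234 YYYYYYYXVTTS*************************************QXYYYYYYYYYYYYYYYYYYYYYYYX
235 YYYYYYYYYYYXT************************************RXYYYYYYYYYYYYYYYYYYYYYYYY
42.25 [0.53215019 0.27742624 0.15945756] [-0.40498173 -1.14562199  0.12168493] [ 0.     0.003 -0.001 -0.001  0.002 -0.001] 0.09276810321705192
```

```bash
python3 -c "
from cell import robot
print(robot.close_job())"
```

```text
the job is handed in; nothing more can be done
None
```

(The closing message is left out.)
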